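# Clean down the wax trimming station and clip its guard panels into the drying rack

## Task

Hold the scraper and use it to push all the wax offcuts off the trimming plate into the yellow waste tray, never touching the offcuts with the gripper, and stand the scraper back on its brown mark. Push each guard panel that is in the grey cradle fully home, upright and roughly centred, into the spring clip slot of its own colour in the drying rack. Leave the slide box, the bottle and the jar where they are.

Things in the scene. Friction and masses are not known exactly. Their poses are not given: they have to be found in the camera images.
- station: Fixed trimming plate and tray. Origin at table height under the middle of the edge between them; +x runs from plate to tray. Dark plate: flat top 40 mm up, x -180 to 0 mm, clear width 110 mm (y) between side curbs 12 mm above the plate; no end curbs. Yellow tray: x 0 to 106, 116 mm wide inside, floor 4 mm up, side walls 56 and end wall 50 mm high (all heights from the table).
- pad: Brown mark on the table, 64 x 124 mm, flat (under 1 mm, nothing to bump into). Origin at its centre; long side along local y. The scraper starts on it and belongs on it at the end, within 30 mm of its centre.
- scraper: Scraper, 220 g, origin at the centre of its underside, z up. Black block 40 (local x) x 96 (y) x 20 mm high; in its middle an upright orange handle 14 mm thick (x), 44 mm wide (y), 20 to 112 mm above the underside, to be gripped across its thickness. Pushed broad side (x) first. Starts standing on the brown mark.
- rack: Fixed black drying rack, origin at the centre of its underside, base 112 (x) x 208 (y) x 12 mm. Four slots along x, at y -78 (red), -26 (blue), 26 (yellow), 78 mm (green), colour marked. Panels go in from above between a fixed fence (-y side, flared, 65 mm high) and a spring jaw (+y side). Friction holds a panel wherever it is left, so push until its lower edge stands on the base; this takes 5 to 20 N.
- cradle: Fixed grey cradle in which the panels start, origin at the centre of its underside, 112 (x) x 200 (y) mm. Four loose upright slots along local x, 12 mm wide, at y -78, -26, 26 and 78 mm, floor 6 mm and walls 46 mm above the table. Which panel stands in which slot varies; one may be empty.
- slide_box: Bystander: blue slide box, 60 x 90 x 35 mm, loose. Origin at the centre of its underside.
- bottle: Bystander: amber bottle, 60 mm across, 140 mm high, loose. Origin at the centre of its underside.
- jar: Bystander: clear jar, 64 mm across, 80 mm high, loose. Origin at the centre of its underside.
- panel_red: Guard panel with red top band: white plastic 90 mm (local x) x 10 mm thick (y) x 110 mm high, lower edge rounded, 120 g; origin at the middle of its lower edge, z up. Top 28 mm coloured red. Grip it across its 10 mm thickness near the top. Absent in some runs.
- slot_red (a point): Middle of the red slot, on the rack's base 12 mm above the table; x along the slot, y from fence to jaw. A panel fully home has its origin here. Fence face at y -5 mm; the jaw's round nose, 28 mm up and 60 mm long, rests at y +2 and yields 9 mm more (4 N, then 0.7 N per mm), above it a slanting lead-in. Easiest to enter 1 to 2 mm towards the jaw; it then presses the panel to the fence.
- panel_blue: Guard panel with blue top band: white plastic 90 mm (local x) x 10 mm thick (y) x 110 mm high, lower edge rounded, 120 g; origin at the middle of its lower edge, z up. Top 28 mm coloured blue. Grip it across its 10 mm thickness near the top. Absent in some runs.
- slot_blue (a point): Middle of the blue slot, on the rack's base 12 mm above the table; x along the slot, y from fence to jaw. A panel fully home has its origin here. Fence face at y -5 mm; the jaw's round nose, 28 mm up and 60 mm long, rests at y +2 and yields 9 mm more (4 N, then 0.7 N per mm), above it a slanting lead-in. Easiest to enter 1 to 2 mm towards the jaw; it then presses the panel to the fence.
- panel_yellow: Guard panel with yellow top band: white plastic 90 mm (local x) x 10 mm thick (y) x 110 mm high, lower edge rounded, 120 g; origin at the middle of its lower edge, z up. Top 28 mm coloured yellow. Grip it across its 10 mm thickness near the top. Absent in some runs.
- slot_yellow (a point): Middle of the yellow slot, on the rack's base 12 mm above the table; x along the slot, y from fence to jaw. A panel fully home has its origin here. Fence face at y -5 mm; the jaw's round nose, 28 mm up and 60 mm long, rests at y +2 and yields 9 mm more (4 N, then 0.7 N per mm), above it a slanting lead-in. Easiest to enter 1 to 2 mm towards the jaw; it then presses the panel to the fence.
- panel_green: Guard panel with green top band: white plastic 90 mm (local x) x 10 mm thick (y) x 110 mm high, lower edge rounded, 120 g; origin at the middle of its lower edge, z up. Top 28 mm coloured green. Grip it across its 10 mm thickness near the top. Absent in some runs.
- slot_green (a point): Middle of the green slot, on the rack's base 12 mm above the table; x along the slot, y from fence to jaw. A panel fully home has its origin here. Fence face at y -5 mm; the jaw's round nose, 28 mm up and 60 mm long, rests at y +2 and yields 9 mm more (4 N, then 0.7 N per mm), above it a slanting lead-in. Easiest to enter 1 to 2 mm towards the jaw; it then presses the panel to the fence.
- chip0: Pinkish white wax offcut, 20 x 18 x 12 mm, 10 g, starts flat on the trimming plate; origin at the centre of its underside. Absent in some runs.
- chip1: Pinkish white wax offcut, 20 x 18 x 12 mm, 10 g, starts flat on the trimming plate; origin at the centre of its underside. Absent in some runs.
- chip2: Pinkish white wax offcut, 20 x 18 x 12 mm, 10 g, starts flat on the trimming plate; origin at the centre of its underside. Absent in some runs.
- chip3: Pinkish white wax offcut, 20 x 18 x 12 mm, 10 g, starts flat on the trimming plate; origin at the centre of its underside. Absent in some runs.

How it is judged:
On the way, in this order (a step that is already met when the one before it is completed fails the run):
1. the scraper is set down on the trimming plate (within 8 mm of its top) (z of scraper in the frame of station between 0.03 and 0.048 m and x of scraper in the frame of station between -0.2 and 0 m and y of scraper in the frame of station between -0.03 and 0.03 m), for 0.2 s.
2. all the wax offcuts are in the waste tray (x of chip0 in the frame of station between -0.003 and 0.108 m and y of chip0 in the frame of station between -0.06 and 0.06 m and z of each of chip0, chip1, chip2, chip3 in the frame of station below 0.045 m and x of chip1 in the frame of station between -0.003 and 0.108 m and y of chip1 in the frame of station between -0.06 and 0.06 m and x of chip2 in the frame of station between -0.003 and 0.108 m and y of chip2 in the frame of station between -0.06 and 0.06 m and x of chip3 in the frame of station between -0.003 and 0.108 m and y of chip3 in the frame of station between -0.06 and 0.06 m), for 0.2 s.
At the end, for the whole second after the job is handed in: All offcuts lie in the tray; each panel present stands in its own colour's slot, within 4 mm of home in height, 4 mm across, 12 mm along, upright within 0.06 rad, at rest; the scraper stands on the table within 30 mm of the mark's centre (all of step 2 and x of panel_red in the frame of slot_red between -0.012 and 0.012 m and y of panel_red in the frame of slot_red between -0.004 and 0.004 m and z of panel_red in the frame of slot_red below 0.004 m and angle between each of panel_red, panel_blue, panel_yellow, panel_green's own z axis and vertical below 0.06 rad and linear speed of each of panel_red, panel_blue, panel_yellow, panel_green, scraper below 0.02 m/s and x of panel_blue in the frame of slot_blue between -0.012 and 0.012 m and y of panel_blue in the frame of slot_blue between -0.004 and 0.004 m and z of panel_blue in the frame of slot_blue below 0.004 m and x of panel_yellow in the frame of slot_yellow between -0.012 and 0.012 m and y of panel_yellow in the frame of slot_yellow between -0.004 and 0.004 m and z of panel_yellow in the frame of slot_yellow below 0.004 m and x of panel_green in the frame of slot_green between -0.012 and 0.012 m and y of panel_green in the frame of slot_green between -0.004 and 0.004 m and z of panel_green in the frame of slot_green below 0.004 m and horizontal distance between scraper and pad below 0.03 m and height (world z) of scraper below 0.006 m and angle between scraper's own z axis and vertical below 0.1 rad); the robot touches nothing.
It fails at once if a finger touches a wax offcut (contact force between the fingers and chip0 above 0.3 N or contact force between the fingers and chip1 above 0.3 N or contact force between the fingers and chip2 above 0.3 N or contact force between the fingers and chip3 above 0.3 N).
It fails at once if the slide box, bottle or jar is moved more than 30 mm or tipped (distance of any of slide_box, bottle, jar from where it was at the start of the episode above 0.03 m or angle between any of slide_box, bottle, jar's own z axis and vertical above 0.4 rad).
Of panel_red, panel_blue, panel_yellow, panel_green only 3 to 4 are there at a start; the rules pass over those that are not, and their reading is None.
Of chip0, chip1, chip2, chip3 only 2 to 4 are there at a start; the rules pass over those that are not, and their reading is None.
At some moment in a run one of scraper, chip0, chip1, chip2, chip3 may be knocked a few centimetres aside while the robot is not near it.
It also fails if it takes over 208 s, if anything falls off the work surface, if the arm or the gripper's body presses on something with over 40 N, if the wrist force passes 120 N, or if a joint passes its speed limit or range.

## Robot

A 6-joint arm with a two-finger parallel gripper is mounted at the origin on the work surface. World frame = base frame: x ahead of the robot, y to its left, z up, the work surface at z = 0. Lengths are in m, angles in rad, forces in N, time in s.
With the tool pointing down it reaches from about 0.375 to 0.9 m from the base axis. Payload 3.1 kg.
Tool frame: the origin (TCP) lies at the very end of the fingers, on their centre line; the grasp point (between the pads) lies 19 mm behind it; z points along the fingers, y is the direction in which the jaws open and shut (so a half turn about z gives the same grasp; the last joint's range is limited). The gripper opens to 85 mm and grips with 20 to 120 N. Pads are 22 mm wide; open, the fingers measure 114 mm over their backs; the gripper's body (76 mm by 85 mm) begins 54 mm behind the grasp point. The pads swing forward as they close: fully open they stand 13 mm farther back than shut.
Start: joints at [-1.417, 0.527, 1.433, -0, 1.181, -0.178], TCP at [0.204, -0.591, 0.231] pointing down, gripper open.
Joint ranges: [-3.08, 3.08], [-0.75, 2.2], [0.22, 2.44], [-1.43, 4.57], [0, 2.65], [-2.85, 2.85]. Speed limits (rad/s): [2.79, 2.79, 3.14, 3.14, 3.14, 3.14].

## Interface

Orientations are given as a unit quaternion [x, y, z, w].
In Python, from station import manip gives the robot as it stands. The module is installed in compiled form; this text tells all that it offers.
- The arm moves only by the tool send_rows, never from a script. Its argument "commands" is a list of rows, each an object with "delta_pos": the shift along the world's x, y, z in cm, a list of three; "yaw": the turn about the world's z in rad. A call has 1 to 10 rows; each row shifts and turns the pose as measured when the row begins; what a row does not reach is not made up. A row lasts 1/8 s, in which the tool goes at most 62.5 mm and 10.7 degrees, less where a joint would pass 70% of its speed; a pose out of reach is approached as far as the arm can. A call is refused whole if a number of a shift passes 6.25 or a number of a turn 0.188, either way. A call with a gripper value outside its range is refused whole. "grip" is the closure, from -1 (fully open) to 1 (shut), set as the call begins (left out, the last holds). The fingers move at their own pace and stop on an object; "force" is the grip in N (left out, the last holds). Time passes only in rows, so rows that do not move let the fingers close. It gives the time, the measured TCP pose, the force and the opening at its end, in the units of the state.
- manip.sense(): the state, without advancing time (a new reading comes with each control period).
- manip.snapshot(name): name is "side" or "top"; returns the picture (420x560x3 uint8, blue, green, red); there is no depth.
- manip.get_calibration(name): a dict with "fx", "fy", "cx", "cy" (pixels), "world_to_cam" (4x4, takes a point from world to camera coordinates). Camera axes: x right, y down, z forward; pixel columns grow to the right and rows downward; lengths in m; the calibration is good to about 2 mm. A picture is of the moment at which its call begins. get_calibration takes no time and is no camera call.
- manip.sign_off(): hands the job in, once; it reports no verdict.
The state is a dict: "t": time; "q": joint angles; "qd": joint speeds; "tau": joint torques, N m; "tcp_pos": TCP position; "tool_rot": TCP orientation; "force": force on the tool from outside, world axes, zero at the start; "ft_torque": the same for the moment, N m; "finger_gap": opening from 0.0 (shut) to 1.0 (fully open).
Only numpy, scipy, OpenCV 4.12 (cv2) and the standard library are available. Lean on these libraries where they do the work, as an engineer would, in place of code of your own. Each camera call takes 0.05 s, during which the arm holds its last target. There are 200 camera calls.

## Working session

There is one attempt and no reset: what is moved stays moved. The work goes in short steps, Python scripts to look and compute and a tool call to move; the robot and the scene stay as the last step left them, time stands still between calls to the robot, and variables do not carry over. Pictures are saved under pics/ and viewed, about 12 in all and at most 16, crops included, and the job is handed in when it is done.

Besides the shell and the picture viewer there is one more tool, called as name([rows], argument=value, ...), one row to a line, values as JSON. send_rows: Moves the arm, as the interface text tells. Its arguments: {"type":"object","properties":{"commands":{"type":"array","items":{"type":"object","properties":{"delta_pos":{"type":"array","items":{"type":"number"}},"yaw":{"type":"number"}}}},"grip":{"type":"number"},"force":{"type":"number"}},"required":["commands"]}

```bash
mkdir -p pics; cat > h.py <<'E'
import numpy as np, cv2
from station import manip
def cal(n):
    c=manip.get_calibration(n); K=np.array([[c['fx'],0,c['cx']],[0,c['fy'],c['cy']],[0,0,1]]); return K,np.array(c['world_to_cam'])
def ray(n,u,v,z):
    K,T=cal(n); R,t=T[:3,:3],T[:3,3]; o=-R.T@t; d=R.T@np.linalg.solve(K,[u,v,1]); return o+d*(z-o[2])/d[2]
def proj(n,p):
    K,T=cal(n); q=K@(T[:3,:3]@np.array(p)+T[:3,3]); return q[:2]/q[2]
def tri(a,b):
    A=[];B=[]
    for n,u,v in (a,b):
        K,T=cal(n);R,t=T[:3,:3],T[:3,3];o=-R.T@t;d=R.T@np.linalg.solve(K,[u,v,1]);d/=np.linalg.norm(d)
        P=np.eye(3)-np.outer(d,d);A.append(P);B.append(P@o)
    return np.linalg.lstsq(np.vstack(A),np.hstack(B),rcond=None)[0]
E
python3 - <<'E'
from h import *
np.set_printoptions(precision=3,suppress=True)
for n in('top','side'):
    im=manip.snapshot(n); cv2.imwrite(f'pics/{n}0.png',im); K,T=cal(n); print(n,K[0,0],-T[:3,:3].T@T[:3,3],T[:3,:3])
print(manip.sense())
E
```

```text
top 406.52771099204006 [ 0.548 -0.007  1.233] [[-0.004 -1.    -0.001]
 [-0.998  0.004 -0.055]
 [ 0.055  0.001 -0.998]]
side 513.9605365015227 [0.184 0.667 1.   ] [[-0.821 -0.571  0.008]
 [-0.438  0.621 -0.65 ]
 [ 0.366 -0.538 -0.76 ]]
{'t': 0.1, 'q': array([-1.416,  0.528,  1.434,  0.   ,  1.181, -0.179]), 'qd': array([ 0.001, -0.001, -0.004, -0.   , -0.   , -0.001]), 'tau': array([  0.   , -44.33 , -17.859,  -0.   ,   0.004,   0.   ]), 'tcp_pos': array([ 0.204, -0.59 ,  0.23 ]), 'tool_rot': array([ 0.986,  0.166,  0.   , -0.001]), 'force': array([ 0.533,  0.35 , -0.399]), 'ft_torque': array([ 0.043, -0.039,  0.022]), 'finger_gap': 0.9994642963045277}
```

View pics/top0.png

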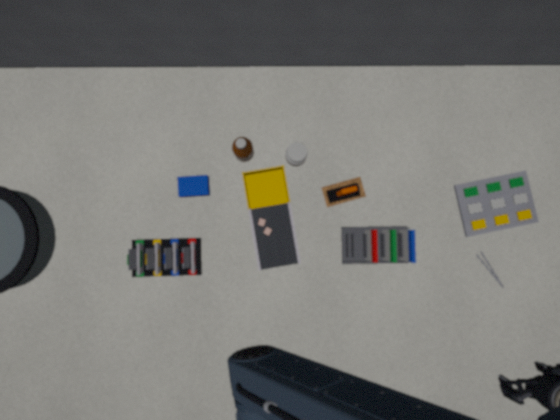

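View pics/side0.png

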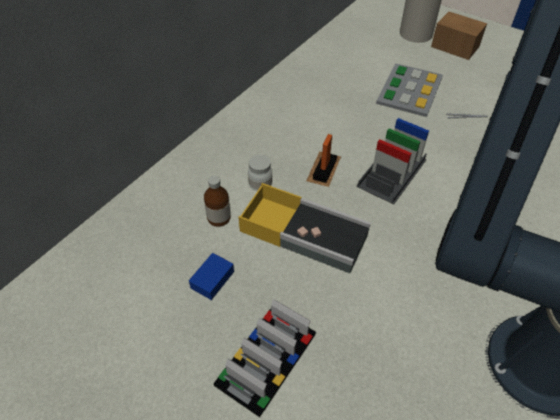

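The top view shows the station (plate at about 275,235; two chips at 263,221 and 267,231; tray at 266,187). The scraper is at (345,191), and the cradle at (378,245) holds red, green and blue panels. The rack is at (167,257), slots running along image rows. The side view confirms all of this, so next I measure.

```bash
python3 - <<'E'
from h import *
np.set_printoptions(precision=4,suppress=True)
t=cv2.imread('pics/top0.png');s=cv2.imread('pics/side0.png')
a=cv2.resize(t[160:290,110:430],None,fx=2.5,fy=2.5,interpolation=cv2.INTER_CUBIC)
cv2.imwrite('pics/top0c.png',a)
b=cv2.resize(s[110:420,210:440],None,fx=1.93,fy=1.93,interpolation=cv2.INTER_CUBIC); cv2.imwrite('pics/side0c.png',b)
rng={'red':[((0,140,70),(6,255,255)),((174,140,70),(180,255,255))],'blue':[((105,140,60),(125,255,255))],'green':[((55,140,50),(80,255,255))],'yellow':[((22,170,90),(32,255,255))],'orange':[((7,190,150),(17,255,255))],'chip':[((0,25,140),(14,110,255)),((170,25,140),(180,110,255))],'brown':[((8,90,80),(17,185,220))]}
for n,im in(('top',t),('side',s)):
    hsv=cv2.cvtColor(im,cv2.COLOR_BGR2HSV)
    for k,rs in rng.items():
        m=sum(cv2.inRange(hsv,np.array(l),np.array(h)) for l,h in rs).astype(np.uint8)
        for c in cv2.findContours(m,cv2.RETR_EXTERNAL,cv2.CHAIN_APPROX_NONE)[0]:
            if len(c)>6:
                r=cv2.minAreaRect(c); print(n,k,np.round(r[0],1),np.round(r[1],1),round(r[2],1),len(c))
E
```

```text
top red [189.  271.5] [3. 2.] 90.0 9
top red [181.5 257.5] [1. 9.] 0.0 18
top red [191.5 241. ] [4. 9.] 90.0 23
top red [374.5 245.5] [31.  5.] 90.0 70
top blue [170.8 272.3] [4.1 1.9] 71.6 9
top blue [163.5 258.5] [1. 7.] 0.0 14
top blue [174.  241.5] [3. 8.] 90.0 21
top blue [411.3 246. ] [30.2  4.9] 87.1 67
top blue [193.1 185.7] [18.8 29.3] 86.2 89
top green [139.5 241.5] [1. 7.] 90.0 16
top green [393.  245.5] [31.  4.] 90.0 68
top green [470.6 191.4] [ 6.9 12. ] 78.7 31
top green [493.3 186.8] [ 7.1 12. ] 78.7 33
top green [515.9 182. ] [ 7.1 12. ] 78.7 34
top yellow [145. 260.] [4. 0.] -90.0 8
top yellow [156.5 241. ] [2. 7.] 90.0 18
top yellow [478.2 224.1] [ 7.6 12.2] 78.7 34
top yellow [501.  219.3] [ 7.6 12.4] 78.7 35
top yellow [523.8 214.6] [ 7.8 12.7] 78.7 36
top yellow [265.7 187.6] [36.7 40.3] 80.5 144
top orange [349.  189.5] [ 2.2 12.4] 78.7 25
top chip [267.3 230.8] [4.2 4.9] 45.0 13
top chip [261.5 221.5] [5. 5.] 90.0 15
top brown [343.1 191.5] [19.1 38.7] 74.1 106
top brown [235.4 149.1] [11.1  5.8] 50.2 30
side red [306.1 337.9] [ 8.3 10.8] 33.7 28
side red [282
[... 847 characters left out ...]
 25.4 222
side yellow [420.7 102.4] [7.3 7.3] 18.4 24
side yellow [426.1  89.5] [7.3 6.8] 14.0 24
side yellow [431.1  77.6] [6.5 7.4] 21.8 23
side orange [326.8 139.4] [2.2 9.8] 23.2 19
side chip [265.3 313.2] [0.8 7.2] 33.7 12
side chip [315.4 230.8] [6.3 6.3] 63.4 18
side chip [302.2 230.2] [6.4 5.7] 45.0 17
side chip [379.9 139.6] [1.8 6.1] 80.5 13
side brown [204. 197.] [4. 0.] -90.0 8
side brown [326.9 160.8] [21.8 51.5] 24.0 198
side brown [465.2  57.4] [1.9 4.1] 76.0 10
side brown [449.4  50.8] [6.3 2.5] 18.4 15
side brown [460.1  49.9] [0.7 4.1] 14.0 8
side brown [434.8  45.7] [2.1 2.8] 45.0 10
side brown [450.3  42.7] [ 5.  10.1] 20.6 32
side brown [457.2  29. ] [39.  43.5] 37.7 193
```

View pics/top0c.png

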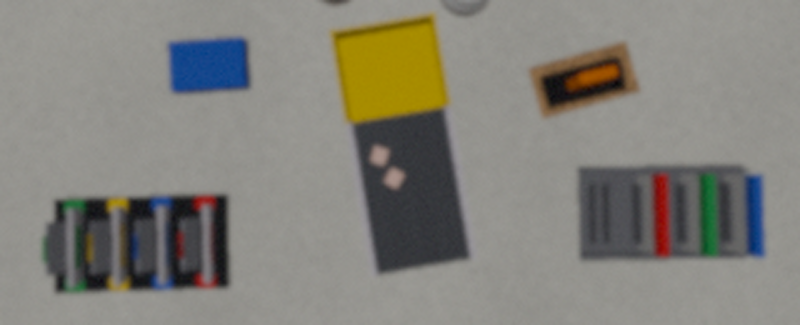

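View pics/side0c.png

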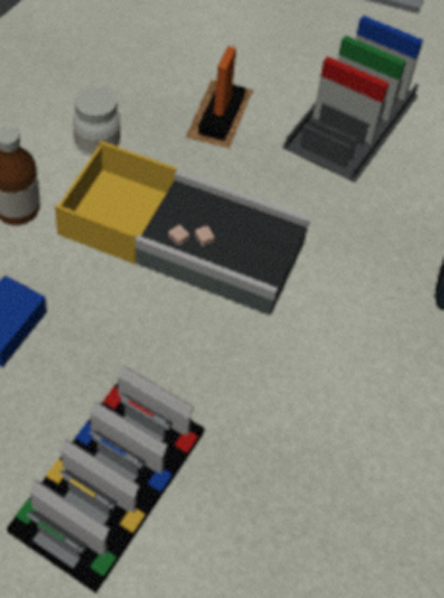

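The enlarged crops show pad corners, station edges, rack base and panels clearly, with two chips on the left half of the plate. Next I convert those points to world positions.

```bash
python3 - <<'E'
from h import *
np.set_printoptions(precision=4,suppress=True)
T=lambda x,y,z:ray('top',x/2.5+110-.3,y/2.5+160-.3,z)
S=lambda x,y,z:ray('side',x/1.93+210-.25,y/1.93+110-.25,z)
def quad(l,z,f):
    p=np.array([f(*q,z)[:2] for q in l]); print(p.round(4).tolist(),'c',p.mean(0)); return p
print('pad');quad([(530,68),(627,43),(637,90),(545,117)],0,T);quad([(222,80),(253,91),(231,146),(188,138)],0,S)
print('rack12');quad([(56,200),(227,197),(228,287),(57,291)],.012,T);quad([(204,430),(98,590),(9,528)],.012,S)
print('station: tray top outer, curb end');quad([(333,33),(434,16)],.054,T);quad([(378,272),(468,257)],.052,T)
print(' junction');quad([(350,123),(446,106)],.05,T)
quad([(102,143),(175,169)],.053,S); quad([(308,222),(275,290)],.052,S);quad([(137,240),(175,178)],.052,S)
print('cradle');quad([(580,168),(581,258)],.046,T); quad([(742,168)],.046,T)
for n,rt,row,lb in(('red',377.5,245.5,0),('green',395.5,245.5,0),('blue',414,246,0)):
    print(n,ray('top',rt,row,.116)+[0,.005,0])
print('side tops back-top edge ends'); 
for l in([(325,60),(388,84)],[(342,38),(406,63)],[(360,17),(422,41)]): quad(l,.116,S)
print('orange top'); print(tri(('top',349,189.5),('side',232/1.93+210,48/1.93+110)))
print('chips');
for a,b in(((267.3,230.8),(315.4,230.8)),((261.5,221.5),(302.2,230.2))): print(ray('top',*a,.052),ray('side',*b,.048),tri(('top',*a),('side',*b)))
E
```

```text
pad
[[0.6741, -0.1567], [0.7042, -0.2753], [0.6467, -0.2865], [0.6142, -0.1743]] c [ 0.6598 -0.2232]
[[0.6904, -0.2837], [0.6413, -0.29], [0.6103, -0.178], [0.6671, -0.1564]] c [ 0.6523 -0.227 ]
rack12
[[0.5162, 0.4145], [0.519, 0.2095], [0.412, 0.2077], [0.408, 0.4116]] c [0.4638 0.3108]
[[0.4083, 0.2102], [0.4015, 0.4132], [0.512, 0.4154]] c [0.4406 0.3463]
station: tray top outer, curb end
[[0.7105, 0.0794], [0.73, -0.0386]] c [0.7202 0.0204]
[[0.433, 0.0276], [0.4498, -0.0764]] c [ 0.4414 -0.0244]
 junction
[[0.6054, 0.0599], [0.6248, -0.0521]] c [0.6151 0.0039]
[[0.7286, -0.0402], [0.6252, -0.0573]] c [ 0.6769 -0.0488]
[[0.4442, -0.0796], [0.4269, 0.0318]] c [ 0.4355 -0.0239]
[[0.5997, 0.0641], [0.6172, -0.0453]] c [0.6084 0.0094]
cradle
[[0.552, -0.2082], [0.4477, -0.2079]] c [ 0.4998 -0.208 ]
[[0.5513, -0.397]] c [ 0.5513 -0.397 ]
red [ 0.5006 -0.2886  0.116 ]
green [ 0.5004 -0.3378  0.116 ]
blue [ 0.4988 -0.3884  0.116 ]
side tops back-top edge ends
[[0.5406, -0.2853], [0.452, -0.2915]] c [ 0.4963 -0.2884]
[[0.5426, -0.338], [0.4502, -0.3421]] c [ 0.4964 -0.34  ]
[[0.5426, -0.3919], [0.4514, -0.3952]] c [ 0.497  -0.3935]
orange top
[ 0.6492 -0.2173  0.1301]
chips
[0.5415 0.0088 0.052 ] [0.5404 0.0065 0.048 ] [0.5406 0.0083 0.0499]
[0.5685 0.0255 0.052 ] [0.5668 0.0229 0.048 ] [0.5673 0.0249 0.0499]
```

send_rows([
  {"delta_pos": [4.4,3.7,0],"yaw": 0.15},
  {"delta_pos": [4.4,3.7,0],"yaw": 0.15},
  {"delta_pos": [4.4,3.7,0],"yaw": 0.15},
  {"delta_pos": [4.4,3.7,0],"yaw": 0.15},
  {"delta_pos": [4.4,3.7,0],"yaw": 0.15},
  {"delta_pos": [4.4,3.7,0],"yaw": 0.15},
  {"delta_pos": [4.4,3.7,0],"yaw": 0.15},
  {"delta_pos": [4.4,3.7,0],"yaw": 0.15},
  {"delta_pos": [4.4,3.7,0],"yaw": 0.15},
  {"delta_pos": [4.4,3.7,0],"yaw": 0.15},
], grip=-1)

```text
t: 1.35
tcp_pos: [0.6509, -0.2099, 0.2256]
tool_rot: [0.593, 0.805, -0.002, -0.003]
force: [0.4, -1.2, -0.2]
finger_gap: 1.001
```

```bash
python3 - <<'E'
from h import *
T=lambda x,y,z:ray('top',x/2.5+110-.3,y/2.5+160-.3,z)
print(T(602,74,.112),T(622,68,.112))
S=lambda x,y,z:ray('side',x/1.93+210-.25,y/1.93+110-.25,z)
print('side handle top ends',S(231,46,.112),S(222,64,.112),S(200,134,.0),S(228,137,0),S(245,90,.02))
t=cv2.imread('pics/top0.png');s=cv2.imread('pics/side0.png')
x=cv2.resize(t[170:215,315:375],None,fx=8,fy=8,interpolation=cv2.INTER_CUBIC); y=cv2.resize(s[120:195,295:350],None,fx=4.8,fy=4.8,interpolation=cv2.INTER_CUBIC)
cv2.imwrite('pics/scr.png',np.hstack([x,y]) if x.shape[0]==y.shape[0] else x); print(x.shape,y.shape)
print(manip.sense())
E
```

```text
[ 0.65563221 -0.22266977  0.112     ] [ 0.66221767 -0.24491184  0.112     ]
side handle top ends [ 0.65894115 -0.24102608  0.112     ] [ 0.64993802 -0.20349983  0.112     ] [ 0.65763856 -0.17257194  0.        ] [ 0.62267068 -0.19023196  0.        ] [ 0.64256289 -0.26600384  0.02      ]
(360, 480, 3) (360, 264, 3)
{'t': 1.35, 'q': array([-0.47372301,  0.61813338,  1.2715361 , -0.00292848,  1.25853134,
       -0.77468927]), 'qd': array([ 0.67310199,  0.33809099, -0.66242668, -0.00867941,  0.31961705,
       -0.5565684 ]), 'tau': array([-8.31059553e-01, -5.11206293e+01, -1.68119878e+01,  1.16626667e-01,
       -1.52459188e-02,  3.76927480e-01]), 'tcp_pos': array([ 0.6509086 , -0.2098865 ,  0.22556025]), 'tool_rot': array([ 0.59273936,  0.80538636, -0.00190418, -0.00303784]), 'force': array([ 0.4407971 , -1.22762666, -0.15156601]), 'ft_torque': array([-0.03176496, -0.01716364, -0.0291962 ]), 'finger_gap': 1.000525351417583}
```

View pics/scr.png

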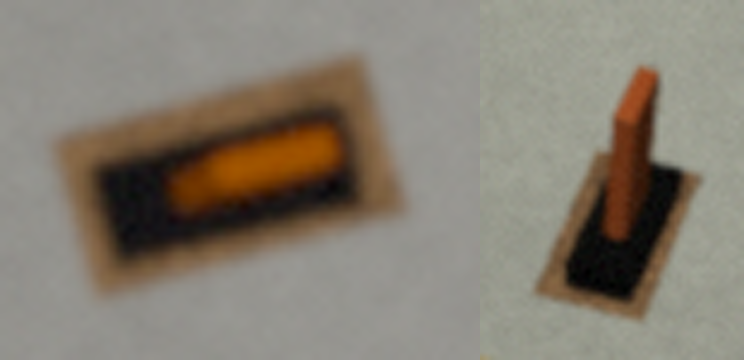

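The close-up shows the scraper standing square on its mark at about yaw 0.24, handle top centred near (0.655, -0.222).

send_rows([
  {"delta_pos": [0,0,0],"yaw": 0},
  {"delta_pos": [0.2,-0.6,-2],"yaw": -0.05},
  {"delta_pos": [0.2,-0.4,-2],"yaw": -0.05},
])

```text
t: 1.72
tcp_pos: [0.6574, -0.2163, 0.1847]
tool_rot: [0.631, 0.776, -0.002, -0.002]
force: [0.2, -0.1, 0.2]
finger_gap: 0.997
```

send_rows([
  {"delta_pos": [-0.2,-0.5,-3.5],"yaw": 0.03},
  {"delta_pos": [0,0,-3.5],"yaw": 0},
  {"delta_pos": [0,0,-3],"yaw": 0},
  {"delta_pos": [0,0,0],"yaw": 0},
])

```text
t: 2.22
tcp_pos: [0.6495, -0.2247, 0.0791]
tool_rot: [0.622, 0.783, -0.004, -0.006]
force: [-0.8, 0.6, 0.6]
finger_gap: 0.997
```

```bash
python3 - <<'E'
from h import *
m=manip.sense();print(m['tcp_pos'],2*np.arctan2(m['tool_rot'][1],m['tool_rot'][0])-np.pi/2)
E
```

```text
[ 0.64946776 -0.22474597  0.07907571] 0.228187378263625
```

send_rows([
  {"delta_pos": [0.5,0.2,-0.5],"yaw": 0.01},
  {"delta_pos": [0,0,0],"yaw": 0},
])

```text
t: 2.48
tcp_pos: [0.6554, -0.2242, 0.076]
tool_rot: [0.618, 0.786, -0.003, -0.004]
force: [0.5, -1.5, 0.7]
finger_gap: 1.0
```

send_rows([
  {"delta_pos": [0,0,0]},
  {"delta_pos": [0,0,0]},
  {"delta_pos": [0,0,0]},
  {"delta_pos": [0,0,0]},
  {"delta_pos": [0,0,0]},
  {"delta_pos": [0,0,0]},
], grip=1, force=60)

```text
validation failed for argument at $.co...
```

```bash
cat >> h.py <<'E'
def st(save=None):
    m=manip.sense();q=m['tool_rot'];print('t',round(m['t'],2),'tcp',m['tcp_pos'].round(4),'ty',round(float(2*np.arctan2(q[1],q[0])-np.pi/2),3),'q',np.round(q,4),'F',m['force'].round(1),'gap',round(m['finger_gap'],3),'q6',round(m['q'][5],2))
    if save:
        for n in('top','side'): cv2.imwrite(f'pics/{n}{save}.png',manip.snapshot(n))
E
python3 -c "
from h import *
st()"
```

```text
t 2.48 tcp [ 0.6554 -0.2242  0.076 ] ty 0.237 q [ 0.6185  0.7858 -0.0034 -0.0043] F [ 0.5 -1.5  0.7] gap 1.0 q6 -0.72
```

Each row needs its yaw given.

send_rows([
  {"delta_pos": [0,0,0],"yaw": 0},
  {"delta_pos": [0,0,0],"yaw": 0},
  {"delta_pos": [0,0,0],"yaw": 0},
  {"delta_pos": [0,0,0],"yaw": 0},
  {"delta_pos": [0,0,0],"yaw": 0},
  {"delta_pos": [0,0,0],"yaw": 0},
], grip=1, force=60)

```text
t: 3.22
tcp_pos: [0.657, -0.2249, 0.0793]
tool_rot: [0.618, 0.786, -0.003, -0.002]
force: [-0.3, 0.1, 0.4]
finger_gap: 0.151
```

```bash
python3 -c "
from h import *
st()"
```

```text
t 3.23 tcp [ 0.657  -0.2249  0.0793] ty 0.238 q [ 0.6183  0.7859 -0.003  -0.0016] F [-0.3  0.1  0.4] gap 0.151 q6 -0.72
```

send_rows([
  {"delta_pos": [0,0,4],"yaw": 0},
  {"delta_pos": [0,0,4],"yaw": 0},
  {"delta_pos": [-1,1.5,2],"yaw": 0},
  {"delta_pos": [-4,4.8,0],"yaw": -0.02},
  {"delta_pos": [-4,4.8,0],"yaw": -0.02},
  {"delta_pos": [-4,4.8,0],"yaw": -0.02},
  {"delta_pos": [-3.5,4.2,0],"yaw": -0.02},
  {"delta_pos": [0,0,0],"yaw": 0},
])

```text
t: 4.22
tcp_pos: [0.4834, -0.0193, 0.1774]
tool_rot: [0.651, 0.759, -0.004, -0.006]
force: [0.0, -0.8, -2.9]
finger_gap: 0.153
```

```bash
python3 -c "
from h import *
st('1')
t=cv2.imread('pics/top1.png')[160:300,200:340];s=cv2.imread('pics/side1.png')[130:290,210:400]
cv2.imwrite('pics/p1.png',np.hstack([cv2.resize(t,(400,400),interpolation=2),cv2.resize(s,(400,337),interpolation=2)[:400] if 0 else cv2.copyMakeBorder(cv2.resize(s,(400,337),interpolation=2),0,63,0,0,0)]))
"
```

```text
t 4.22 tcp [ 0.4834 -0.0193  0.1774] ty 0.152 q [ 0.6513  0.7588 -0.0038 -0.006 ] F [ 0.  -0.8 -2.9] gap 0.153 q6 -0.42
```

View pics/p1.png

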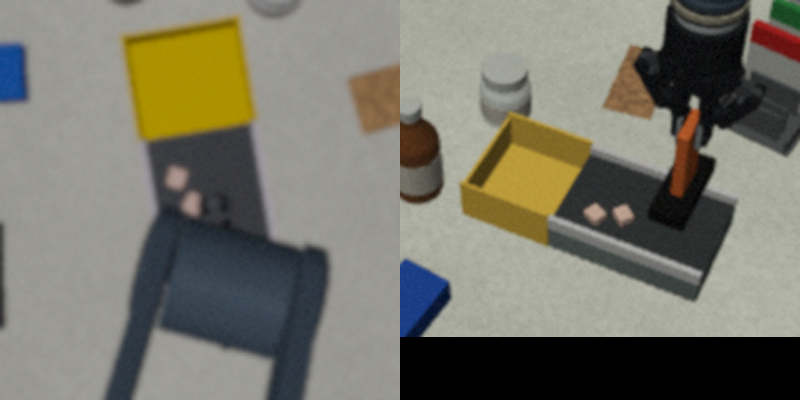

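The side view shows the scraper held upright above the rear plate half, clear of the two chips (596,213 and 624,214 in the crop). Next I check its lateral offset from its lower corners.

```bash
python3 -c "
from h import *
o=np.array([.614,.005]);y=.16;R=np.array([[np.cos(y),np.sin(y)],[-np.sin(y),np.cos(y)]])
S=lambda X,Y,z:(lambda p:print(p.round(4),'station',(R@(p[:2]-o)).round(4)))(ray('side',(X-400)/2.105+210-.25,Y/2.105+130-.25,z))
S(651,218,.098);S(686,229,.098);S(716,158,.118);S(650,207,.118)
m=manip.sense();print(R@(m['tcp_pos'][:2]-o))
# station check from this image: curb end/tray corners
S(697,291,.052);S(737,203,.052);S(549,218,.052);S(511,115,.050);S(465,186,.056);S(591,143,.056)
"
```

```text
[0.4932 0.0298 0.098 ] station [-0.1153  0.0437]
[0.4556 0.0211 0.098 ] station [-0.1538  0.0411]
[ 0.4717 -0.0667  0.118 ] station [-0.1519 -0.0481]
[0.4948 0.0321 0.118 ] station [-0.1134  0.0458]
[-0.12825923 -0.00707266]
[0.4187 0.0522 0.052 ] station [-0.1852  0.0777]
[ 0.4412 -0.0765  0.052 ] station [-0.1836 -0.053 ]
[0.6014 0.0624 0.052 ] station [-0.0033  0.0587]
[ 0.7294 -0.0407  0.05  ] station [ 0.1067 -0.0636]
[0.7033 0.0823 0.056 ] station [0.1005 0.062 ]
[ 0.623  -0.0541  0.056 ] station [-0.0005 -0.0598]
```

send_rows([
  {"delta_pos": [0,0.25,-2.5],"yaw": 0.008},
  {"delta_pos": [0,0,-2],"yaw": 0},
  {"delta_pos": [0,0,0],"yaw": 0},
])

```text
t: 4.7
tcp_pos: [0.4945, -0.0236, 0.1329]
tool_rot: [0.65, 0.76, -0.001, 0.002]
force: [-0.5, 0.0, -2.6]
finger_gap: 0.159
```

```bash
python3 -c "
from h import *
st()"
```

```text
t 4.7 tcp [ 0.4945 -0.0236  0.1329] ty 0.156 q [ 6.499e-01  7.600e-01 -7.000e-04  1.800e-03] F [-0.5  0.  -2.6] gap 0.159 q6 -0.43
```

send_rows([
  {"delta_pos": [-1,0.35,-0.4],"yaw": 0.004},
  {"delta_pos": [0,0,0],"yaw": 0},
  {"delta_pos": [0,0,-0.7],"yaw": 0},
  {"delta_pos": [0,0,0],"yaw": 0},
  {"delta_pos": [0,0,0],"yaw": 0},
])

```text
t: 5.32
tcp_pos: [0.4867, -0.0216, 0.123]
tool_rot: [0.649, 0.761, 0.0, 0.004]
force: [0.8, -0.4, -1.3]
finger_gap: 0.152
```

```bash
python3 -c "
from h import *
st()"
```

```text
t 5.33 tcp [ 0.4867 -0.0216  0.123 ] ty 0.159 q [6.489e-01 7.609e-01 3.000e-04 4.200e-03] F [ 0.8 -0.4 -1.3] gap 0.152 q6 -0.43
```

send_rows([
  {"delta_pos": [0,0.1,-0.3],"yaw": 0},
  {"delta_pos": [0,0,-0.2],"yaw": 0},
  {"delta_pos": [0,0,0],"yaw": 0},
  {"delta_pos": [0,0,0],"yaw": 0},
])

```text
t: 5.82
tcp_pos: [0.4871, -0.0207, 0.1193]
tool_rot: [0.649, 0.761, 0.0, 0.005]
force: [-0.4, -0.4, -1.6]
finger_gap: 0.152
```

```bash
python3 -c "
from h import *
st()"
```

```text
t 5.83 tcp [ 0.4871 -0.0207  0.1193] ty 0.159 q [6.487e-01 7.611e-01 4.000e-04 4.900e-03] F [-0.4 -0.4 -1.6] gap 0.152 q6 -0.43
```

send_rows([
  {"delta_pos": [1.0,0.16,0],"yaw": 0},
  {"delta_pos": [1.0,0.16,0],"yaw": 0},
  {"delta_pos": [1.0,0.16,0],"yaw": 0},
  {"delta_pos": [1.0,0.16,0],"yaw": 0},
  {"delta_pos": [1.0,0.16,0],"yaw": 0},
  {"delta_pos": [1.0,0.16,0],"yaw": 0},
  {"delta_pos": [0,0,0],"yaw": 0},
])

```text
t: 6.7
tcp_pos: [0.5507, -0.0103, 0.1193]
tool_rot: [0.648, 0.762, -0.0, 0.004]
force: [1.4, -0.8, 0.4]
finger_gap: 0.156
```

```bash
cat >> h.py <<'E'
O=np.array([.614,.005]);RS=np.array([[np.cos(.16),np.sin(.16)],[-np.sin(.16),np.cos(.16)]])
E
python3 -c "
from h import *
st('2');print(RS@(manip.sense()['tcp_pos'][:2]-O))
s=cv2.imread('pics/side2.png')[130:290,210:400]
cv2.imwrite('pics/p2.png',cv2.resize(s,None,fx=3,fy=3,interpolation=2))"
```

```text
t 6.7 tcp [ 0.5507 -0.0103  0.1193] ty 0.161 q [ 6.481e-01  7.615e-01 -4.000e-04  3.900e-03] F [ 1.4 -0.8  0.4] gap 0.156 q6 -0.38
[-0.06575778 -0.00483239]
```

View pics/p2.png

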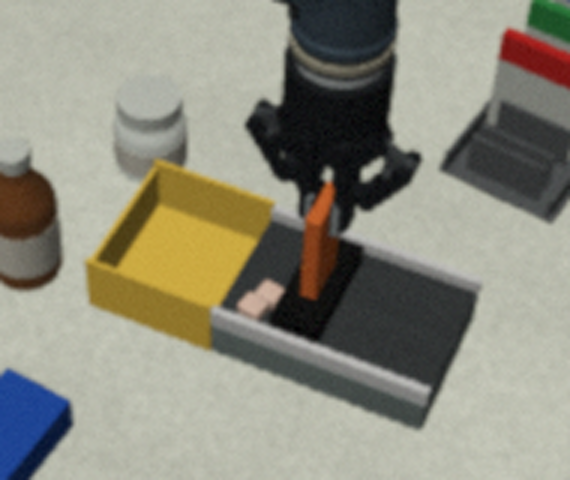

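The chips are being pushed flat ahead of the blade (250,303 and 268,292), and the scraper runs between the curbs. I continue past the edge.

send_rows([
  {"delta_pos": [1.0,0.16,0],"yaw": 0},
  {"delta_pos": [1.0,0.16,0],"yaw": 0},
  {"delta_pos": [1.0,0.16,0],"yaw": 0},
  {"delta_pos": [1.0,0.16,0],"yaw": 0},
  {"delta_pos": [1.0,0.16,0],"yaw": 0},
  {"delta_pos": [1.0,0.16,0],"yaw": 0},
  {"delta_pos": [0.8,0.13,0],"yaw": 0},
  {"delta_pos": [0,0,0],"yaw": 0},
  {"delta_pos": [0,0,0],"yaw": 0},
])

```text
t: 7.92
tcp_pos: [0.6207, 0.002, 0.119]
tool_rot: [0.648, 0.762, -0.002, 0.001]
force: [-0.8, -0.7, 2.6]
finger_gap: 0.16
```

```bash
python3 -c "
from h import *
st('3');print(RS@(manip.sense()['tcp_pos'][:2]-O))
s=cv2.imread('pics/side3.png')[130:290,210:400]
cv2.imwrite('pics/p3.png',cv2.resize(s,None,fx=3,fy=3,interpolation=2))"
```

```text
t 7.92 tcp [0.6207 0.002  0.119 ] ty 0.161 q [ 0.6481  0.7616 -0.0017  0.0012] F [-0.8 -0.7  2.6] gap 0.16 q6 -0.33
[ 0.00602371 -0.0039955 ]
```

View pics/p3.png

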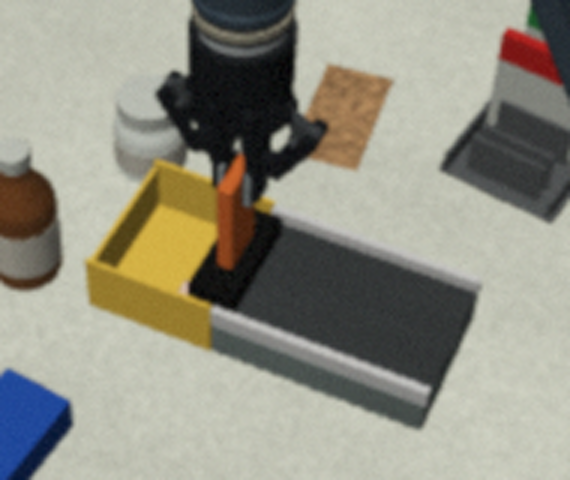

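The plate behind the scraper is clean, and a chip's edge shows in the tray at (187,288). I lift and look again.

send_rows([
  {"delta_pos": [0,0,3],"yaw": 0},
  {"delta_pos": [0,0,4],"yaw": 0},
  {"delta_pos": [0,-1,3],"yaw": 0.01},
  {"delta_pos": [0.5,-5,0],"yaw": 0.02},
  {"delta_pos": [0.5,-5,0],"yaw": 0.02},
  {"delta_pos": [0.5,-5,0],"yaw": 0.02},
  {"delta_pos": [0.6,-4,0],"yaw": 0.02},
  {"delta_pos": [0,0,0],"yaw": 0},
  {"delta_pos": [0,0,0],"yaw": 0},
])

```text
t: 9.15
tcp_pos: [0.6413, -0.203, 0.2159]
tool_rot: [0.613, 0.79, -0.0, 0.003]
force: [-0.1, -0.1, -2.8]
finger_gap: 0.156
```

```bash
python3 -c "
from h import *
st('4')
s=cv2.imread('pics/side4.png')[110:290,210:400]; t=cv2.imread('pics/top4.png')[160:280,230:390]
a=cv2.resize(s,(400,379),interpolation=2);b=cv2.resize(t,(400,300),interpolation=2);b=cv2.copyMakeBorder(b,0,79,0,0,0)
cv2.imwrite('pics/p4.png',np.hstack([a,b]))"
```

```text
t 9.15 tcp [ 0.6413 -0.203   0.2159] ty 0.252 q [ 0.6127  0.7903 -0.      0.0028] F [-0.1 -0.1 -2.8] gap 0.156 q6 -0.72
```

View pics/p4.png

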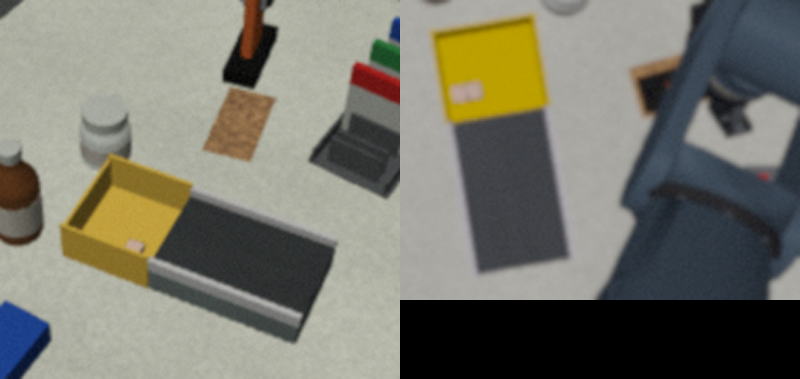

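Both chips lie in the tray (side crop 135,246; top crop 466,92) and the plate is empty. Now I return the scraper to its mark.

send_rows([
  {"delta_pos": [1.4,-2.0,0],"yaw": 0},
  {"delta_pos": [0,0,0],"yaw": 0},
  {"delta_pos": [0,0,-4],"yaw": 0},
  {"delta_pos": [0,0,-4],"yaw": 0},
  {"delta_pos": [0,0,-3],"yaw": 0},
  {"delta_pos": [0,0,0],"yaw": 0},
  {"delta_pos": [0,0,0],"yaw": 0},
])

```text
t: 10.12
tcp_pos: [0.6552, -0.2114, 0.1064]
tool_rot: [0.608, 0.794, 0.001, 0.002]
force: [0.2, 0.1, -0.9]
finger_gap: 0.15
```

```bash
python3 -c "
from h import *
st()"
```

```text
t 10.12 tcp [ 0.6552 -0.2114  0.1064] ty 0.263 q [0.6083 0.7937 0.0012 0.0023] F [ 0.2  0.1 -0.9] gap 0.15 q6 -0.74
```

send_rows([
  {"delta_pos": [0,-1.4,0],"yaw": 0},
  {"delta_pos": [0,0,0],"yaw": 0},
  {"delta_pos": [0,0,-1.2],"yaw": 0},
  {"delta_pos": [0,0,-0.8],"yaw": 0},
  {"delta_pos": [0,0,-0.3],"yaw": 0},
  {"delta_pos": [0,0,-0.2],"yaw": 0},
  {"delta_pos": [0,0,0],"yaw": 0},
])

```text
t: 11.0
tcp_pos: [0.6569, -0.2271, 0.0835]
tool_rot: [0.608, 0.794, 0.002, 0.005]
force: [0.1, 0.6, -2.2]
finger_gap: 0.155
```

```bash
python3 -c "
from h import *
st()"
```

```text
t 11.0 tcp [ 0.6569 -0.2271  0.0835] ty 0.263 q [0.6083 0.7937 0.0018 0.0053] F [ 0.1  0.6 -2.2] gap 0.155 q6 -0.76
```

send_rows([
  {"delta_pos": [0,0.1,-0.35],"yaw": 0},
  {"delta_pos": [0,0,-0.15],"yaw": 0},
  {"delta_pos": [0,0,0],"yaw": 0},
  {"delta_pos": [0,0,0],"yaw": 0},
])

```text
t: 11.5
tcp_pos: [0.6572, -0.226, 0.0794]
tool_rot: [0.608, 0.794, 0.002, 0.006]
force: [-1.3, 0.3, -1.7]
finger_gap: 0.151
```

send_rows([
  {"delta_pos": [0,0,0],"yaw": 0},
  {"delta_pos": [0,0,0],"yaw": 0},
  {"delta_pos": [0,0,0],"yaw": 0},
  {"delta_pos": [0,0,0],"yaw": 0},
], grip=-1)

```text
t: 12.0
tcp_pos: [0.6586, -0.2267, 0.0806]
tool_rot: [0.608, 0.794, 0.002, 0.008]
force: [-0.4, -0.1, 0.2]
finger_gap: 0.984
```

```bash
python3 -c "
from h import *
st()"
```

```text
t 12.0 tcp [ 0.6586 -0.2267  0.0806] ty 0.263 q [0.6082 0.7937 0.0022 0.0076] F [-0.4 -0.1  0.2] gap 0.984 q6 -0.76
```

send_rows([
  {"delta_pos": [0,0,4.5],"yaw": 0},
  {"delta_pos": [0,0,5],"yaw": 0},
  {"delta_pos": [-2,-0.8,2],"yaw": 0.165},
  {"delta_pos": [-2,-0.8,0],"yaw": 0.165},
  {"delta_pos": [-2,-0.8,0],"yaw": 0.165},
  {"delta_pos": [-2,-0.8,0],"yaw": 0.165},
  {"delta_pos": [-2,-0.8,0],"yaw": 0.165},
  {"delta_pos": [-2,-0.8,0],"yaw": 0.165},
  {"delta_pos": [-2,-0.7,0],"yaw": 0.165},
  {"delta_pos": [-2,-0.7,0],"yaw": 0.165},
])

```text
t: 13.25
tcp_pos: [0.4952, -0.29, 0.2004]
tool_rot: [-0.029, 1.0, 0.005, 0.008]
force: [0.3, 0.3, -0.4]
finger_gap: 0.999
```

send_rows([
  {"delta_pos": [0,0,0],"yaw": 0},
  {"delta_pos": [0,0,0],"yaw": 0},
  {"delta_pos": [0,0,0],"yaw": 0},
], grip=0.2)

```text
t: 13.62
tcp_pos: [0.4957, -0.2903, 0.2009]
tool_rot: [-0.026, 1.0, 0.005, 0.009]
force: [0.6, -0.8, -0.4]
finger_gap: 0.404
```

```bash
python3 -c "
from h import *
st('5')
s=cv2.imread('pics/side5.png')[60:240,300:490]; t=cv2.imread('pics/top5.png')[160:280,320:440]
a=cv2.resize(s,(422,400),interpolation=2);b=cv2.resize(t,(378,378),interpolation=2);b=cv2.copyMakeBorder(b,0,22,0,0,0)
cv2.imwrite('pics/p5.png',np.hstack([a,b]))"
```

```text
t 13.62 tcp [ 0.4957 -0.2903  0.2009] ty 1.622 q [-0.0258  0.9996  0.0048  0.0086] F [ 0.6 -0.8 -0.4] gap 0.404 q6 -2.37
```

View pics/p5.png

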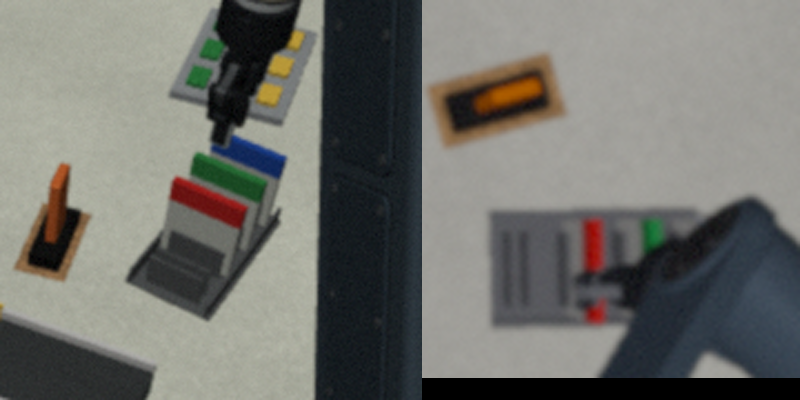

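The scraper stands on its mark (top crop 500,98), and the fingers are above the red panel. I descend.

send_rows([
  {"delta_pos": [0.3,0.2,-2],"yaw": -0.03},
  {"delta_pos": [0,0,-3],"yaw": 0},
  {"delta_pos": [0,0,-3],"yaw": 0},
  {"delta_pos": [0,0,0],"yaw": 0},
  {"delta_pos": [0,0,0],"yaw": 0},
])

```text
t: 14.35
tcp_pos: [0.5023, -0.2882, 0.1205]
tool_rot: [-0.011, 1.0, 0.003, 0.011]
force: [1.0, -0.3, -0.5]
finger_gap: 0.4
```

```bash
python3 -c "
from h import *
st()"
```

```text
t 14.35 tcp [ 0.5023 -0.2882  0.1205] ty 1.593 q [-0.0109  0.9999  0.003   0.0108] F [ 1.  -0.3 -0.5] gap 0.4 q6 -2.33
```

send_rows([
  {"delta_pos": [-0.3,0,-2],"yaw": 0},
  {"delta_pos": [0,0,-2],"yaw": 0},
  {"delta_pos": [0,0,0],"yaw": 0},
  {"delta_pos": [0,0,0],"yaw": 0},
])

```text
t: 14.85
tcp_pos: [0.5032, -0.291, 0.0858]
tool_rot: [-0.011, 1.0, -0.001, 0.015]
force: [0.2, 0.5, -0.7]
finger_gap: 0.402
```

send_rows([
  {"delta_pos": [0,0,0],"yaw": 0},
  {"delta_pos": [0,0,0],"yaw": 0},
  {"delta_pos": [0,0,0],"yaw": 0},
  {"delta_pos": [0,0,0],"yaw": 0},
], grip=1, force=80)

```text
t: 15.35
tcp_pos: [0.5036, -0.289, 0.0879]
tool_rot: [-0.01, 1.0, 0.0, 0.016]
force: [0.1, -0.2, -1.7]
finger_gap: 0.098
```

```bash
python3 -c "
from h import *
st()"
```

```text
t 15.35 tcp [ 0.5036 -0.289   0.0879] ty 1.591 q [-1.030e-02  9.998e-01  3.000e-04  1.590e-02] F [ 0.1 -0.2 -1.7] gap 0.098 q6 -2.34
```

send_rows([
  {"delta_pos": [0,0,4],"yaw": 0},
  {"delta_pos": [0,0,4],"yaw": 0},
  {"delta_pos": [0,0,3],"yaw": 0},
  {"delta_pos": [-0.4,5,1],"yaw": 0},
  {"delta_pos": [-0.4,5.8,0],"yaw": 0},
  {"delta_pos": [-0.4,5.8,0],"yaw": 0},
  {"delta_pos": [-0.4,5.8,0],"yaw": 0},
  {"delta_pos": [-0.4,5.8,0],"yaw": 0},
  {"delta_pos": [-0.4,5.8,0],"yaw": 0},
  {"delta_pos": [-0.4,5.8,0],"yaw": 0},
])

```text
t: 16.6
tcp_pos: [0.4786, 0.1079, 0.2143]
tool_rot: [-0.006, 1.0, -0.008, 0.024]
force: [1.2, -0.2, -0.3]
finger_gap: 0.098
```

```bash
python3 -c "
from h import *
st()"
```

```text
t 16.6 tcp [0.4786 0.1079 0.2143] ty 1.583 q [-0.0061  0.9997 -0.0076  0.0236] F [ 1.2 -0.2 -0.3] gap 0.098 q6 -1.57
```

send_rows([
  {"delta_pos": [-0.3,5,0],"yaw": 0},
  {"delta_pos": [-0.3,4.5,0],"yaw": 0},
  {"delta_pos": [0,1,0],"yaw": 0},
  {"delta_pos": [0,0,0],"yaw": 0},
  {"delta_pos": [0,0,0],"yaw": 0},
  {"delta_pos": [0,0,0],"yaw": 0},
])

```text
t: 17.35
tcp_pos: [0.4734, 0.2162, 0.2151]
tool_rot: [-0.009, 1.0, -0.009, 0.026]
force: [-0.4, -0.4, -2.3]
finger_gap: 0.1
```

```bash
python3 -c "
from h import *
st('6')
s=cv2.imread('pics/side6.png')[210:420,190:340]; t=cv2.imread('pics/top6.png')[200:300,100:240]
a=cv2.resize(s,(400,560),interpolation=2);b=cv2.resize(t,(400,286),interpolation=2);b=cv2.copyMakeBorder(b,0,274,0,0,0)
cv2.imwrite('pics/p6.png',np.hstack([a,b]))"
```

```text
t 17.35 tcp [0.4734 0.2162 0.2151] ty 1.588 q [-0.0087  0.9996 -0.0091  0.0262] F [-0.4 -0.4 -2.3] gap 0.1 q6 -1.34
```

View pics/p6.png

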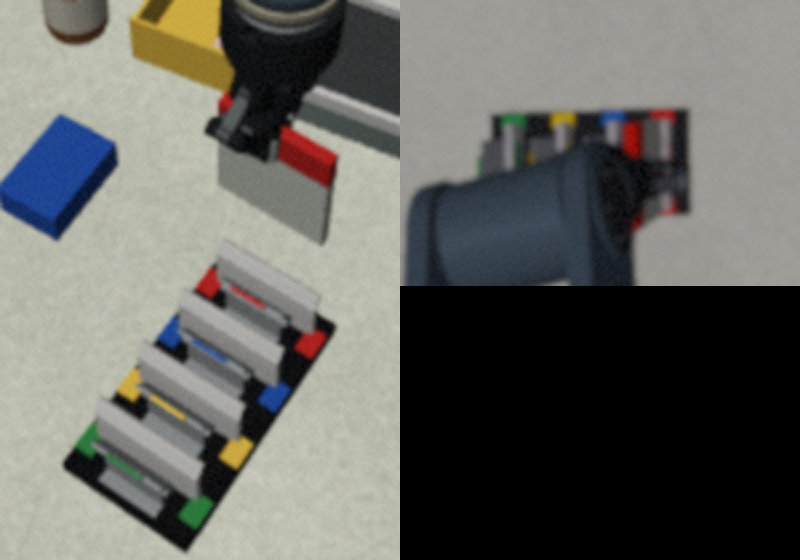

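The side view shows the red panel held above the rack with its lower corners at (325,243) and (219,187) in the crop. The rack's colour marks and fences are clear, so I measure the relative offset.

```bash
python3 -c "
from h import *
np.set_printoptions(precision=4,suppress=True)
S=lambda X,Y,z:ray('side',X/2.667+190-.3,Y/2.667+210-.3,z)
T=lambda X,Y,z:ray('top',(X-400)/2.857+100-.3,Y/2.857+200-.3,z)
print('panel bottom',S(325,243,.133),S(219,187,.133))
print('top corner right, band top',S(338,157,.243))
for n,a,b,t in(('red',(207,281),(310,344),(663,115)),('blue',(171,332),(274,397),(613,118)),('yel',(130,386),(236,454),(563,118)),('green',(88,441),(196,512),(514,119))):
  print(n,S(*a,.0135),S(*b,.0135),'top',T(*t,.0135))
print('fence red top back', S(222,242,.065),S(318,292,.065)); print('fence green',S(98,402,.065),S(201,462,.065))
print('base corners',S(336,326,.012),S(187,551,.012),S(66,464,.012))
t=cv2.imread('pics/top0.png');hsv=cv2.cvtColor(t,cv2.COLOR_BGR2HSV)
for k,l,h in(('red',(0,120,60),(8,255,255)),('blue',(105,120,60),(125,255,255)),('green',(50,110,40),(85,255,255)),('yel',(20,130,80),(32,255,255))):
  m=cv2.inRange(hsv,np.array(l),np.array(h)); 
  if k=='red': m|=cv2.inRange(hsv,np.array((172,120,60)),np.array((180,255,255)))
  for r0,r1 in((236,248),(266,278)):
    q=m[r0:r1,125:205]; yy,xx=np.nonzero(q)
    if len(xx)>2: c=(xx.mean()+125,yy.mean()+r0); print(k,np.round(c,1),xx.min()+125,xx.max()+125,ray('top',*c,.0135))
"
```

```text
panel bottom [0.4227 0.2141 0.133 ] [0.513  0.2195 0.133 ]
top corner right, band top [0.4205 0.212  0.243 ]
red [0.5145 0.2357 0.0135] [0.4167 0.234  0.0135] top [0.5148 0.2354 0.0135]
blue [0.5113 0.288  0.0135] [0.4152 0.286  0.0135] top [0.5119 0.2877 0.0135]
yel [0.51   0.3417 0.0135] [0.4134 0.3387 0.0135] top [0.5121 0.3401 0.0135]
green [0.5088 0.3936 0.0135] [0.4123 0.3899 0.0135] top [0.5112 0.3914 0.0135]
fence red top back [0.5076 0.224  0.065 ] [0.4229 0.2174 0.065 ]
fence green [0.5042 0.3814 0.065 ] [0.418  0.3745 0.065 ]
base corners [0.4086 0.2087 0.012 ] [0.4017 0.4152 0.012 ] [0.5115 0.4159 0.012 ]
red [191.  240.6] 187 196 [0.5128 0.2375 0.0135]
red [191.  271.9] 187 196 [0.42   0.2371 0.0135]
blue [173.8 240.6] 170 178 [0.513  0.289  0.0135]
blue [174.  272.5] 170 179 [0.4183 0.2875 0.0135]
green [139.8 241.6] 134 144 [0.5106 0.3907 0.0135]
green [142.3 274.1] 140 144 [0.414  0.3821 0.0135]
yel [156.5 241.2] 152 161 [0.5115 0.3407 0.0135]
yel [157.4 273.5] 153 161 [0.4156 0.3371 0.0135]
```

send_rows([
  {"delta_pos": [-0.3,2.1,-2],"yaw": 0.005},
  {"delta_pos": [0,0,-2],"yaw": 0},
  {"delta_pos": [0,0,0],"yaw": 0},
  {"delta_pos": [0,0,0],"yaw": 0},
])

```text
t: 17.95
tcp_pos: [0.4723, 0.2356, 0.1755]
tool_rot: [-0.009, 1.0, -0.009, 0.028]
force: [-0.3, 0.0, -0.6]
finger_gap: 0.102
```

```bash
python3 -c "
from h import *
st()"
```

```text
t 17.95 tcp [0.4723 0.2356 0.1755] ty 1.589 q [-0.0089  0.9995 -0.0088  0.0276] F [-0.3  0.  -0.6] gap 0.102 q6 -1.29
```

send_rows([
  {"delta_pos": [-0.2,0.4,-1.5],"yaw": 0.005},
  {"delta_pos": [0,0,0],"yaw": 0},
  {"delta_pos": [0,0,0],"yaw": 0},
])

```text
t: 18.32
tcp_pos: [0.4711, 0.2397, 0.1608]
tool_rot: [-0.011, 0.999, -0.008, 0.029]
force: [-0.0, -0.6, -1.0]
finger_gap: 0.104
```

```bash
python3 -c "
from h import *
st()"
```

```text
t 18.32 tcp [0.4711 0.2397 0.1608] ty 1.593 q [-0.0111  0.9995 -0.0084  0.0289] F [-0.  -0.6 -1. ] gap 0.104 q6 -1.29
```

send_rows([
  {"delta_pos": [0,0,-1.2],"yaw": 0},
  {"delta_pos": [0,0,-1.2],"yaw": 0},
  {"delta_pos": [0,0,-0.8],"yaw": 0},
])

```text
t: 18.7
tcp_pos: [0.4718, 0.2388, 0.1279]
tool_rot: [-0.012, 0.999, -0.009, 0.03]
force: [0.2, -5.6, 4.3]
finger_gap: 0.104
```

```bash
python3 -c "
from h import *
st()"
```

```text
t 18.7 tcp [0.4718 0.2388 0.1279] ty 1.595 q [-0.0123  0.9994 -0.0094  0.0298] F [ 0.2 -5.6  4.3] gap 0.104 q6 -1.28
```

send_rows([
  {"delta_pos": [0,0,-0.8],"yaw": 0},
  {"delta_pos": [0,0,-0.8],"yaw": 0},
  {"delta_pos": [0,0,-0.6],"yaw": 0},
])

```text
t: 19.08
tcp_pos: [0.4723, 0.2357, 0.1051]
tool_rot: [-0.014, 0.999, -0.012, 0.03]
force: [-0.0, -1.7, 6.5]
finger_gap: 0.103
```

```bash
python3 -c "
from h import *
st()"
```

```text
t 19.07 tcp [0.4723 0.2357 0.1051] ty 1.599 q [-0.014   0.9994 -0.0125  0.0296] F [-0.  -1.7  6.5] gap 0.103 q6 -1.28
```

send_rows([
  {"delta_pos": [0,0,-0.7],"yaw": 0},
  {"delta_pos": [0,0,-0.6],"yaw": 0},
  {"delta_pos": [0,0,-0.4],"yaw": 0},
])

```text
t: 19.45
tcp_pos: [0.476, 0.2368, 0.0932]
tool_rot: [-0.013, 0.999, -0.011, 0.034]
force: [-10.1, -3.3, 53.4]
finger_gap: 0.104
```

```bash
python3 -c "
from h import *
st()"
```

```text
t 19.45 tcp [0.476  0.2368 0.0932] ty 1.597 q [-0.0131  0.9993 -0.011   0.034 ] F [-10.1  -3.3  53.4] gap 0.104 q6 -1.27
```

send_rows([
  {"delta_pos": [0,0,0],"yaw": 0},
  {"delta_pos": [0,0,0],"yaw": 0},
])

```text
t: 19.7
tcp_pos: [0.475, 0.2367, 0.094]
tool_rot: [-0.013, 0.999, -0.011, 0.033]
force: [0.6, -2.9, -0.7]
finger_gap: 0.104
```

send_rows([
  {"delta_pos": [0,0,0],"yaw": 0},
  {"delta_pos": [0,0,0],"yaw": 0},
  {"delta_pos": [0,0,3],"yaw": 0},
  {"delta_pos": [0,0,4],"yaw": 0},
  {"delta_pos": [0,0,3],"yaw": 0},
  {"delta_pos": [0,0,0],"yaw": 0},
], grip=0.2)

```text
t: 20.45
tcp_pos: [0.4759, 0.239, 0.1937]
tool_rot: [-0.012, 0.999, -0.009, 0.033]
force: [-0.4, -0.7, 1.2]
finger_gap: 0.4
```

```bash
python3 -c "
from h import *
st()"
```

```text
t 20.45 tcp [0.4759 0.239  0.1937] ty 1.594 q [-0.0116  0.9993 -0.009   0.0332] F [-0.4 -0.7  1.2] gap 0.4 q6 -1.29
```

send_rows([
  {"delta_pos": [0.1,-5,0.5],"yaw": 0},
  {"delta_pos": [0.2,-6,0],"yaw": 0},
  {"delta_pos": [0.2,-6,0],"yaw": 0},
  {"delta_pos": [0.2,-6,0],"yaw": 0},
  {"delta_pos": [0.2,-6,0],"yaw": 0},
  {"delta_pos": [0.2,-6,0],"yaw": 0},
  {"delta_pos": [0.2,-6,0],"yaw": 0},
  {"delta_pos": [0.2,-6,0],"yaw": 0},
  {"delta_pos": [0.2,-6,0],"yaw": 0},
  {"delta_pos": [0,0,0],"yaw": 0},
])

```text
t: 21.7
tcp_pos: [0.4895, -0.305, 0.1859]
tool_rot: [-0.012, 0.999, -0.005, 0.03]
force: [-0.3, -0.1, -0.1]
finger_gap: 0.4
```

```bash
python3 -c "
from h import *
st()"
```

```text
t 21.7 tcp [ 0.4895 -0.305   0.1859] ty 1.595 q [-0.012   0.9995 -0.0046  0.0301] F [-0.3 -0.1 -0.1] gap 0.4 q6 -2.39
```

send_rows([
  {"delta_pos": [0.8,-3.4,0],"yaw": -0.01},
  {"delta_pos": [0,0,0],"yaw": 0},
  {"delta_pos": [0,0,0],"yaw": 0},
])

```text
t: 22.08
tcp_pos: [0.4954, -0.3354, 0.1808]
tool_rot: [-0.006, 1.0, -0.0, 0.027]
force: [-0.4, 0.5, 0.2]
finger_gap: 0.4
```

```bash
python3 -c "
from h import *
st()"
```

```text
t 22.07 tcp [ 0.4954 -0.3354  0.1808] ty 1.584 q [-6.400e-03  9.996e-01 -1.000e-04  2.680e-02] F [-0.4  0.5  0.2] gap 0.4 q6 -2.41
```

send_rows([
  {"delta_pos": [0.2,-0.5,-3],"yaw": 0},
  {"delta_pos": [0,0,-3],"yaw": 0},
  {"delta_pos": [0,0,0],"yaw": 0},
  {"delta_pos": [0,0,0],"yaw": 0},
])

```text
t: 22.58
tcp_pos: [0.4974, -0.3343, 0.1196]
tool_rot: [-0.009, 1.0, 0.002, 0.026]
force: [0.2, -0.6, 0.4]
finger_gap: 0.396
```

```bash
python3 -c "
from h import *
st()"
```

```text
t 22.57 tcp [ 0.4974 -0.3343  0.1196] ty 1.588 q [-0.0088  0.9996  0.0016  0.026 ] F [ 0.2 -0.6  0.4] gap 0.396 q6 -2.42
```

send_rows([
  {"delta_pos": [0,-0.7,0],"yaw": 0},
  {"delta_pos": [0,0,-1.8],"yaw": 0},
  {"delta_pos": [0,0,-1.7],"yaw": 0},
  {"delta_pos": [0,0,0],"yaw": 0},
  {"delta_pos": [0,0,0],"yaw": 0},
])

```text
t: 23.2
tcp_pos: [0.4982, -0.3422, 0.0843]
tool_rot: [-0.009, 1.0, 0.0, 0.027]
force: [0.4, 0.6, -0.0]
finger_gap: 0.401
```

```bash
python3 -c "
from h import *
st()"
```

```text
t 23.2 tcp [ 0.4982 -0.3422  0.0843] ty 1.589 q [-9.000e-03  9.996e-01  3.000e-04  2.730e-02] F [ 0.4  0.6 -0. ] gap 0.401 q6 -2.43
```

send_rows([
  {"delta_pos": [0,0,0],"yaw": 0},
  {"delta_pos": [0,0,0],"yaw": 0},
  {"delta_pos": [0,0,0],"yaw": 0},
  {"delta_pos": [0,0,0],"yaw": 0},
], grip=1, force=80)

```text
t: 23.7
tcp_pos: [0.4982, -0.3408, 0.0847]
tool_rot: [-0.009, 1.0, 0.001, 0.027]
force: [-0.7, 0.6, -0.9]
finger_gap: 0.1
```

```bash
python3 -c "
from h import *
st()"
```

```text
t 23.7 tcp [ 0.4982 -0.3408  0.0847] ty 1.588 q [-0.0088  0.9996  0.0013  0.0272] F [-0.7  0.6 -0.9] gap 0.1 q6 -2.43
```

send_rows([
  {"delta_pos": [0,0,4],"yaw": 0},
  {"delta_pos": [0,0,5],"yaw": 0},
  {"delta_pos": [0,0,5],"yaw": 0},
  {"delta_pos": [-0.3,5,2],"yaw": 0},
  {"delta_pos": [-0.3,6,0],"yaw": 0},
  {"delta_pos": [-0.3,6,0],"yaw": 0},
  {"delta_pos": [-0.3,6,0],"yaw": 0},
  {"delta_pos": [-0.3,6,0],"yaw": 0},
  {"delta_pos": [-0.3,6,0],"yaw": 0},
  {"delta_pos": [-0.3,6,0],"yaw": 0},
])

```text
t: 24.95
tcp_pos: [0.4789, 0.0685, 0.252]
tool_rot: [-0.005, 0.999, -0.008, 0.035]
force: [0.9, -0.4, -1.8]
finger_gap: 0.105
```

```bash
python3 -c "
from h import *
st()"
```

```text
t 24.95 tcp [0.4789 0.0685 0.252 ] ty 1.58 q [-0.0046  0.9993 -0.0076  0.035 ] F [ 0.9 -0.4 -1.8] gap 0.105 q6 -1.66
```

send_rows([
  {"delta_pos": [-0.2,6,0],"yaw": 0},
  {"delta_pos": [-0.2,6,0],"yaw": 0},
  {"delta_pos": [-0.2,6,0],"yaw": 0},
  {"delta_pos": [-0.2,6,0],"yaw": 0},
  {"delta_pos": [-0.2,4.5,0],"yaw": 0},
  {"delta_pos": [0,0,0],"yaw": 0},
  {"delta_pos": [0,0,0],"yaw": 0},
  {"delta_pos": [0,0,0],"yaw": 0},
])

```text
t: 25.95
tcp_pos: [0.4699, 0.3641, 0.2531]
tool_rot: [-0.008, 0.999, -0.009, 0.041]
force: [0.2, -0.4, -1.4]
finger_gap: 0.101
```

```bash
python3 -c "
from h import *
st('7')
s=cv2.imread('pics/side7.png')[210:420,150:340]; t=cv2.imread('pics/top7.png')[200:300,100:240]
a=cv2.resize(s,(507,560),interpolation=2);b=cv2.resize(t,(290,207),interpolation=2);b=cv2.copyMakeBorder(b,0,353,0,0,0)
cv2.imwrite('pics/p7.png',np.hstack([a,b]))"
```

```text
t 25.95 tcp [0.4699 0.3641 0.2531] ty 1.587 q [-0.0082  0.9991 -0.0089  0.041 ] F [ 0.2 -0.4 -1.4] gap 0.101 q6 -1.06
```

View pics/p7.png

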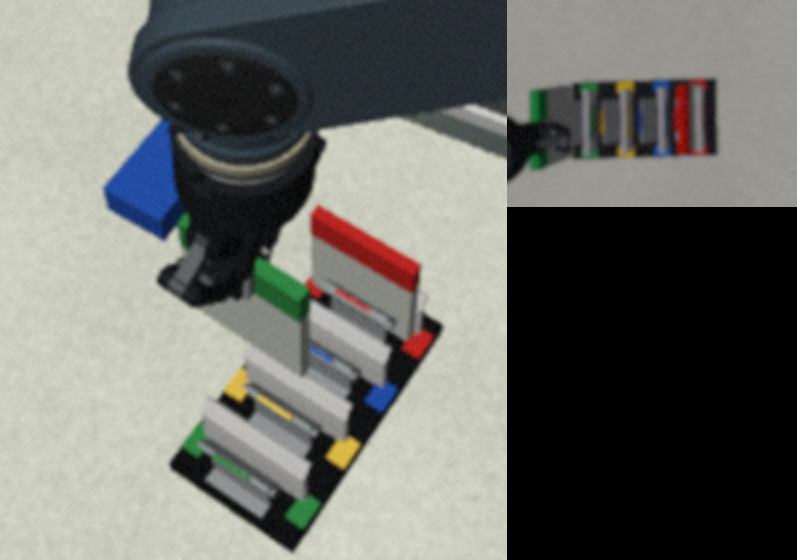

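Red is seated level in its slot (side crop 365,270), and the green panel hangs just short of its slot.

send_rows([
  {"delta_pos": [-1.1,2.9,0],"yaw": 0.005},
  {"delta_pos": [0,0,-4],"yaw": 0},
  {"delta_pos": [0,0,-4],"yaw": 0},
  {"delta_pos": [0,0,0],"yaw": 0},
  {"delta_pos": [0,0,0],"yaw": 0},
])

```text
t: 26.68
tcp_pos: [0.4629, 0.3901, 0.1751]
tool_rot: [-0.007, 0.999, -0.007, 0.044]
force: [0.2, 0.5, 0.2]
finger_gap: 0.102
```

```bash
python3 -c "
from h import *
st()"
```

```text
t 26.68 tcp [0.4629 0.3901 0.1751] ty 1.584 q [-0.0065  0.999  -0.0075  0.0441] F [0.2 0.5 0.2] gap 0.102 q6 -1.0
```

send_rows([
  {"delta_pos": [-0.3,0.4,-1],"yaw": 0.01},
  {"delta_pos": [0,0,-0.5],"yaw": 0},
  {"delta_pos": [0,0,0],"yaw": 0},
  {"delta_pos": [0,0,0],"yaw": 0},
])

```text
t: 27.18
tcp_pos: [0.4619, 0.3952, 0.1631]
tool_rot: [-0.011, 0.999, -0.006, 0.047]
force: [0.1, -1.1, -0.4]
finger_gap: 0.106
```

```bash
python3 -c "
from h import *
st()"
```

```text
t 27.18 tcp [0.4619 0.3952 0.1631] ty 1.594 q [-0.0115  0.9988 -0.0055  0.0471] F [ 0.1 -1.1 -0.4] gap 0.106 q6 -1.0
```

send_rows([
  {"delta_pos": [0,-0.1,-1.2],"yaw": 0},
  {"delta_pos": [0,0,-1.2],"yaw": 0},
  {"delta_pos": [0,0,-1],"yaw": 0},
  {"delta_pos": [0,0,-0.7],"yaw": 0},
])

```text
t: 27.68
tcp_pos: [0.4623, 0.3925, 0.1204]
tool_rot: [-0.013, 0.999, -0.007, 0.048]
force: [0.7, -6.6, 8.4]
finger_gap: 0.101
```

```bash
python3 -c "
from h import *
st()"
```

```text
t 27.68 tcp [0.4623 0.3925 0.1204] ty 1.597 q [-0.0129  0.9988 -0.0075  0.0476] F [ 0.7 -6.6  8.4] gap 0.101 q6 -0.99
```

send_rows([
  {"delta_pos": [0,0,-0.8],"yaw": 0},
  {"delta_pos": [0,0,-0.8],"yaw": 0},
  {"delta_pos": [0,0,-0.6],"yaw": 0},
])

```text
t: 28.05
tcp_pos: [0.4634, 0.3911, 0.0983]
tool_rot: [-0.013, 0.999, -0.009, 0.048]
force: [0.4, -2.7, 4.5]
finger_gap: 0.1
```

```bash
python3 -c "
from h import *
st()"
```

```text
t 28.05 tcp [0.4634 0.3911 0.0983] ty 1.598 q [-0.0134  0.9987 -0.0086  0.0484] F [ 0.4 -2.7  4.5] gap 0.1 q6 -0.99
```

send_rows([
  {"delta_pos": [0,0,-0.6],"yaw": 0},
  {"delta_pos": [0,0,-0.5],"yaw": 0},
  {"delta_pos": [0,0,-0.4],"yaw": 0},
])

```text
t: 28.42
tcp_pos: [0.4681, 0.3926, 0.0903]
tool_rot: [-0.013, 0.998, -0.007, 0.054]
force: [-7.2, -6.0, 32.3]
finger_gap: 0.103
```

```bash
python3 -c "
from h import *
st()"
```

```text
t 28.43 tcp [0.4681 0.3926 0.0903] ty 1.597 q [-0.0133  0.9984 -0.0069  0.0537] F [-7.2 -6.  32.3] gap 0.103 q6 -0.98
```

send_rows([
  {"delta_pos": [-0.2,0,-0.5],"yaw": 0},
  {"delta_pos": [0,0,0],"yaw": 0},
])

```text
t: 28.68
tcp_pos: [0.4678, 0.3921, 0.0909]
tool_rot: [-0.013, 0.998, -0.007, 0.056]
force: [0.7, -1.9, -7.5]
finger_gap: 0.103
```

send_rows([
  {"delta_pos": [0,0,0],"yaw": 0},
  {"delta_pos": [0,0,0],"yaw": 0},
  {"delta_pos": [0,0,3],"yaw": 0},
  {"delta_pos": [0,0,4],"yaw": 0},
  {"delta_pos": [0,0,3],"yaw": 0},
  {"delta_pos": [0,0,0],"yaw": 0},
], grip=0.2)

```text
t: 29.42
tcp_pos: [0.4675, 0.3947, 0.1892]
tool_rot: [-0.012, 0.998, -0.005, 0.055]
force: [0.9, -0.0, -0.2]
finger_gap: 0.394
```

```bash
python3 -c "
from h import *
st()"
```

```text
t 29.43 tcp [0.4675 0.3947 0.1892] ty 1.596 q [-0.0124  0.9984 -0.005   0.0547] F [ 0.9 -0.  -0.2] gap 0.394 q6 -1.0
```

send_rows([
  {"delta_pos": [0.1,-5,1.5],"yaw": 0},
  {"delta_pos": [0.2,-6,0.5],"yaw": 0},
  {"delta_pos": [0.2,-6,0],"yaw": 0},
  {"delta_pos": [0.2,-6,0],"yaw": 0},
  {"delta_pos": [0.2,-6,0],"yaw": 0},
  {"delta_pos": [0.2,-6,0],"yaw": 0},
  {"delta_pos": [0.2,-6,0],"yaw": 0},
  {"delta_pos": [0.2,-6,0],"yaw": 0},
  {"delta_pos": [0.2,-6,0],"yaw": 0},
  {"delta_pos": [0.2,-6,0],"yaw": 0},
])

```text
t: 30.68
tcp_pos: [0.4816, -0.2059, 0.1954]
tool_rot: [-0.016, 0.999, -0.001, 0.049]
force: [1.4, -0.2, 0.3]
finger_gap: 0.405
```

send_rows([
  {"delta_pos": [0.2,-5,0],"yaw": 0},
  {"delta_pos": [0.2,-5,0],"yaw": 0},
  {"delta_pos": [0.2,-4,0],"yaw": 0},
  {"delta_pos": [0,0,0],"yaw": 0},
  {"delta_pos": [0,0,0],"yaw": 0},
])

```text
t: 31.3
tcp_pos: [0.485, -0.3532, 0.1859]
tool_rot: [-0.011, 0.999, 0.003, 0.046]
force: [-0.3, -0.5, 0.1]
finger_gap: 0.4
```

```bash
python3 -c "
from h import *
st()"
```

```text
t 31.3 tcp [ 0.485  -0.3532  0.1859] ty 1.593 q [-0.0112  0.9989  0.003   0.0459] F [-0.3 -0.5  0.1] gap 0.4 q6 -2.49
```

send_rows([
  {"delta_pos": [1.2,-3.9,-1.5],"yaw": 0},
  {"delta_pos": [0,0,-2],"yaw": 0},
  {"delta_pos": [0,0,-1.5],"yaw": 0},
  {"delta_pos": [0,0,0],"yaw": 0},
  {"delta_pos": [0,0,0],"yaw": 0},
])

```text
t: 31.92
tcp_pos: [0.4975, -0.3853, 0.1325]
tool_rot: [-0.014, 0.999, 0.006, 0.044]
force: [0.5, 0.6, 0.2]
finger_gap: 0.401
```

```bash
python3 -c "
from h import *
st()"
```

```text
t 31.93 tcp [ 0.4975 -0.3853  0.1325] ty 1.599 q [-0.0142  0.9989  0.006   0.0443] F [0.5 0.6 0.2] gap 0.401 q6 -2.53
```

send_rows([
  {"delta_pos": [0,-0.8,0],"yaw": -0.01},
  {"delta_pos": [0,0,-2],"yaw": 0},
  {"delta_pos": [0,0,-2.4],"yaw": 0},
  {"delta_pos": [0,0,0],"yaw": 0},
  {"delta_pos": [0,0,0],"yaw": 0},
])

```text
t: 32.55
tcp_pos: [0.5001, -0.3977, 0.093]
tool_rot: [-0.009, 0.999, 0.001, 0.048]
force: [0.7, -0.2, 0.6]
finger_gap: 0.397
```

```bash
python3 -c "
from h import *
st()"
```

```text
t 32.55 tcp [ 0.5001 -0.3977  0.093 ] ty 1.588 q [-0.0087  0.9988  0.0011  0.0478] F [ 0.7 -0.2  0.6] gap 0.397 q6 -2.54
```

send_rows([
  {"delta_pos": [0,0,0],"yaw": 0},
  {"delta_pos": [0,0,0],"yaw": 0},
  {"delta_pos": [0,0,0],"yaw": 0},
  {"delta_pos": [0,0,0],"yaw": 0},
], grip=1, force=80)

```text
t: 33.05
tcp_pos: [0.5003, -0.3938, 0.0951]
tool_rot: [-0.008, 0.999, 0.004, 0.048]
force: [-0.3, -0.7, -2.1]
finger_gap: 0.097
```

```bash
python3 -c "
from h import *
st()"
```

```text
t 33.05 tcp [ 0.5003 -0.3938  0.0951] ty 1.587 q [-0.008   0.9988  0.0045  0.0479] F [-0.3 -0.7 -2.1] gap 0.097 q6 -2.54
```

The grip is too close to the panel's top, so I open, lower and re-grip.

send_rows([
  {"delta_pos": [0,0,0],"yaw": 0},
  {"delta_pos": [0,0,0],"yaw": 0},
  {"delta_pos": [0,0,-1.2],"yaw": 0},
  {"delta_pos": [0,0,0],"yaw": 0},
  {"delta_pos": [0,0,0],"yaw": 0},
], grip=0.2)

```text
t: 33.67
tcp_pos: [0.5009, -0.3962, 0.0832]
tool_rot: [-0.008, 0.999, 0.002, 0.049]
force: [0.6, -0.2, 0.1]
finger_gap: 0.396
```

```bash
python3 -c "
from h import *
st()"
```

```text
t 33.67 tcp [ 0.5009 -0.3962  0.0832] ty 1.587 q [-0.008   0.9988  0.0022  0.049 ] F [ 0.6 -0.2  0.1] gap 0.396 q6 -2.54
```

send_rows([
  {"delta_pos": [0,0,0],"yaw": 0},
  {"delta_pos": [0,0,0],"yaw": 0},
  {"delta_pos": [0,0,0],"yaw": 0},
  {"delta_pos": [0,0,0],"yaw": 0},
], grip=1)

```text
t: 34.17
tcp_pos: [0.5007, -0.3933, 0.0834]
tool_rot: [-0.007, 0.999, 0.005, 0.048]
force: [-1.0, 0.5, -0.2]
finger_gap: 0.103
```

```bash
python3 -c "
from h import *
st()"
```

```text
t 34.17 tcp [ 0.5007 -0.3933  0.0834] ty 1.586 q [-0.0075  0.9988  0.005   0.0484] F [-1.   0.5 -0.2] gap 0.103 q6 -2.54
```

send_rows([
  {"delta_pos": [0,0,4],"yaw": 0},
  {"delta_pos": [0,0,5],"yaw": 0},
  {"delta_pos": [0,0,5],"yaw": 0},
  {"delta_pos": [-0.3,5,2],"yaw": 0},
  {"delta_pos": [-0.3,6,0],"yaw": 0},
  {"delta_pos": [-0.3,6,0],"yaw": 0},
  {"delta_pos": [-0.3,6,0],"yaw": 0},
  {"delta_pos": [-0.3,6,0],"yaw": 0},
  {"delta_pos": [-0.3,6,0],"yaw": 0},
  {"delta_pos": [-0.3,6,0],"yaw": 0},
])

```text
t: 35.42
tcp_pos: [0.4798, 0.0165, 0.2486]
tool_rot: [-0.002, 0.999, -0.002, 0.054]
force: [1.0, 0.6, -1.2]
finger_gap: 0.104
```

send_rows([
  {"delta_pos": [-0.2,6,0],"yaw": 0},
  {"delta_pos": [-0.2,6,0],"yaw": 0},
  {"delta_pos": [-0.2,6,0],"yaw": 0},
  {"delta_pos": [-0.2,5,0],"yaw": 0},
  {"delta_pos": [0,0,0],"yaw": 0},
  {"delta_pos": [0,0,0],"yaw": 0},
])

```text
t: 36.17
tcp_pos: [0.4719, 0.2563, 0.2495]
tool_rot: [-0.006, 0.998, -0.003, 0.058]
force: [0.1, -0.2, -0.7]
finger_gap: 0.104
```

```bash
python3 -c "
from h import *
st()"
```

```text
t 36.17 tcp [0.4719 0.2563 0.2495] ty 1.583 q [-0.0059  0.9983 -0.0031  0.0578] F [ 0.1 -0.2 -0.7] gap 0.104 q6 -1.25
```

Now (−0.8, +3.3) cm to the blue slot, then down.

send_rows([
  {"delta_pos": [-0.8,3.3,0],"yaw": 0.005},
  {"delta_pos": [0,0,0],"yaw": 0},
  {"delta_pos": [0,0,-2.5],"yaw": 0},
  {"delta_pos": [0,0,-2.5],"yaw": 0},
  {"delta_pos": [0,0,-2],"yaw": 0},
  {"delta_pos": [0,0,0],"yaw": 0},
  {"delta_pos": [0,0,0],"yaw": 0},
])

```text
t: 37.05
tcp_pos: [0.4683, 0.2781, 0.1791]
tool_rot: [-0.001, 0.998, -0.005, 0.059]
force: [-0.4, 0.2, -1.0]
finger_gap: 0.104
```

```bash
python3 -c "
from h import *
st()"
```

```text
t 37.05 tcp [0.4683 0.2781 0.1791] ty 1.574 q [-0.0015  0.9982 -0.0052  0.0593] F [-0.4  0.2 -1. ] gap 0.104 q6 -1.17
```

send_rows([
  {"delta_pos": [-0.4,1.1,0],"yaw": 0.02},
  {"delta_pos": [0,0,-1],"yaw": 0},
  {"delta_pos": [0,0,0],"yaw": 0},
  {"delta_pos": [0,0,0],"yaw": 0},
])

```text
t: 37.55
tcp_pos: [0.4654, 0.2901, 0.1707]
tool_rot: [-0.012, 0.998, -0.004, 0.061]
force: [-0.3, -0.3, -0.2]
finger_gap: 0.109
```

```bash
python3 -c "
from h import *
st()"
```

```text
t 37.55 tcp [0.4654 0.2901 0.1707] ty 1.595 q [-0.0121  0.998  -0.0038  0.0615] F [-0.3 -0.3 -0.2] gap 0.109 q6 -1.17
```

send_rows([
  {"delta_pos": [0,0,-1.2],"yaw": 0},
  {"delta_pos": [0,0,-1.2],"yaw": 0},
  {"delta_pos": [0,0,-1.2],"yaw": 0},
  {"delta_pos": [0,0,-0.7],"yaw": 0},
])

```text
t: 38.05
tcp_pos: [0.4653, 0.2895, 0.1249]
tool_rot: [-0.013, 0.998, -0.005, 0.061]
force: [-0.4, -4.9, 4.8]
finger_gap: 0.104
```

```bash
python3 -c "
from h import *
st()"
```

```text
t 38.05 tcp [0.4653 0.2895 0.1249] ty 1.596 q [-0.0128  0.998  -0.0046  0.0614] F [-0.4 -4.9  4.8] gap 0.104 q6 -1.15
```

send_rows([
  {"delta_pos": [0,0,-0.8],"yaw": 0},
  {"delta_pos": [0,0,-0.8],"yaw": 0},
  {"delta_pos": [0,0,-0.8],"yaw": 0},
])

```text
t: 38.42
tcp_pos: [0.4664, 0.2869, 0.1007]
tool_rot: [-0.014, 0.998, -0.007, 0.062]
force: [0.3, -2.0, 5.5]
finger_gap: 0.105
```

```bash
python3 -c "
from h import *
st()"
```

```text
t 38.42 tcp [0.4664 0.2869 0.1007] ty 1.599 q [-0.0142  0.998  -0.007   0.062 ] F [ 0.3 -2.   5.5] gap 0.105 q6 -1.14
```

send_rows([
  {"delta_pos": [0,0,-0.7],"yaw": 0},
  {"delta_pos": [0,0,-0.6],"yaw": 0},
  {"delta_pos": [-0.1,0,-0.5],"yaw": 0},
])

```text
t: 38.8
tcp_pos: [0.4703, 0.2882, 0.0891]
tool_rot: [-0.014, 0.998, -0.005, 0.068]
force: [-12.5, -7.9, 62.9]
finger_gap: 0.106
```

```bash
python3 -c "
from h import *
st()"
```

```text
t 38.8 tcp [0.4703 0.2882 0.0891] ty 1.598 q [-0.0138  0.9976 -0.0054  0.0682] F [-12.5  -7.9  62.9] gap 0.106 q6 -1.13
```

send_rows([
  {"delta_pos": [0,0,0],"yaw": 0},
  {"delta_pos": [0,0,0],"yaw": 0},
])

```text
t: 39.05
tcp_pos: [0.4695, 0.2878, 0.0899]
tool_rot: [-0.013, 0.998, -0.005, 0.068]
force: [-0.7, -3.3, 0.0]
finger_gap: 0.101
```

send_rows([
  {"delta_pos": [0,0,0],"yaw": 0},
  {"delta_pos": [0,0,0],"yaw": 0},
  {"delta_pos": [0,0,3],"yaw": 0},
  {"delta_pos": [0,0,4],"yaw": 0},
  {"delta_pos": [0,0,3],"yaw": 0},
  {"delta_pos": [0,-5,2],"yaw": 0},
  {"delta_pos": [0,-6,0],"yaw": 0},
  {"delta_pos": [0,-6,0],"yaw": 0},
  {"delta_pos": [0,-6,0],"yaw": 0},
  {"delta_pos": [0,-6,0],"yaw": 0},
], grip=0.2)

```text
t: 40.3
tcp_pos: [0.4742, -0.0021, 0.2113]
tool_rot: [-0.018, 0.997, -0.002, 0.074]
force: [1.5, -0.9, -0.5]
finger_gap: 0.401
```

send_rows([
  {"delta_pos": [0,-6,0],"yaw": 0},
  {"delta_pos": [0,-6,0],"yaw": 0},
  {"delta_pos": [0,-6,0],"yaw": 0},
  {"delta_pos": [0,-6,0],"yaw": 0},
  {"delta_pos": [0,-6,0],"yaw": 0},
  {"delta_pos": [0,-6,0],"yaw": 0},
  {"delta_pos": [0,0,0],"yaw": 0},
])

```text
t: 41.18
tcp_pos: [0.4762, -0.3806, 0.2101]
tool_rot: [-0.015, 0.997, -0.005, 0.079]
force: [-0.6, 0.0, -0.1]
finger_gap: 0.402
```

```bash
python3 -c "
from h import *
st('8')
s=cv2.imread('pics/side8.png'); t=cv2.imread('pics/top8.png')
a=cv2.resize(s[230:420,190:340],(474,600),interpolation=2);b=cv2.resize(t[130:290,100:380],(326,186),interpolation=2);c=cv2.resize(s[110:290,200:400],(326,293),interpolation=2)
d=np.vstack([b,c,np.zeros((600-186-293,326,3),np.uint8)])
cv2.imwrite('pics/p8.png',np.hstack([a,d]))"
```

```text
t 41.17 tcp [ 0.4762 -0.3806  0.2101] ty 1.6 q [-0.0146  0.9968 -0.0047  0.0786] F [-0.6  0.  -0.1] gap 0.402 q6 -2.6
```

View pics/p8.png

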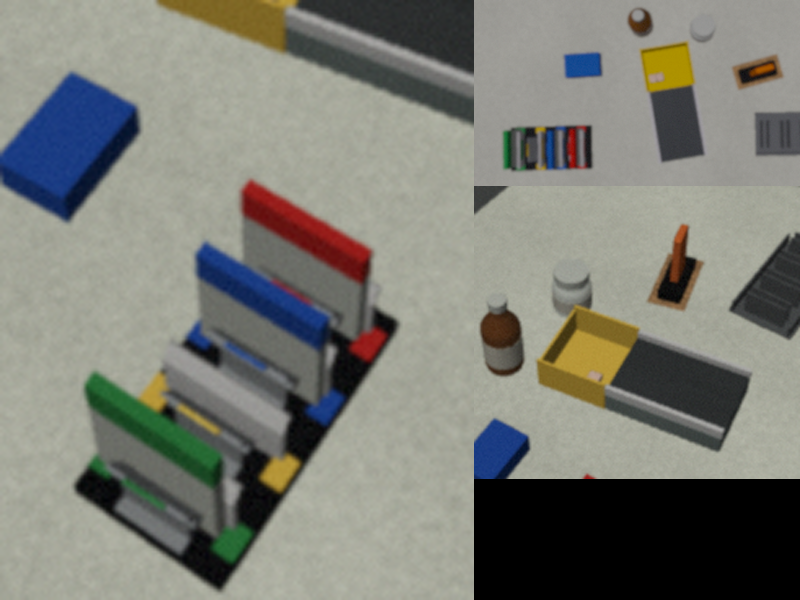

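The picture shows all three panels seated in their own slots, the yellow slot empty and both chips in the tray (595,376). The scraper is on its mark (678,265), the plate is clean, and the slide box, bottle and jar are in place. One numeric check of seating follows.

```bash
python3 -c "
from h import *
np.set_printoptions(precision=4,suppress=True)
P=lambda X,Y:(X/3.16+190-.35,Y/3.16+230-.35)
for n,a,b in(('red',(252,181),(372,250)),('blue',(207,243),(330,312)),('green',(97,373),(222,452))):
  p=ray('side',*P(*a),.122);q=ray('side',*P(*b),.122);print(n,p,q,'mid',(p+q)/2,'len',np.linalg.norm(p-q))
  print('  proj err px of ideal tops', )
t=cv2.imread('pics/top8.png');hsv=cv2.cvtColor(t,cv2.COLOR_BGR2HSV)
s=cv2.imread('pics/side8.png');hs=cv2.cvtColor(s,cv2.COLOR_BGR2HSV)
for k,l,h in(('red',(0,140,70),(6,255,255)),('blue',(105,140,60),(125,255,255)),('green',(55,140,50),(80,255,255))):
  out=[]
  for im,r in((hsv,(232,285,125,215)),(hs,(280,420,200,330))):
    m=cv2.inRange(im,np.array(l),np.array(h))
    if k=='red': m|=cv2.inRange(im,np.array((174,140,70)),np.array((180,255,255)))
    q=np.zeros_like(m);q[r[0]:r[1],r[2]:r[3]]=m[r[0]:r[1],r[2]:r[3]]
    c=max(cv2.findContours(q,0,1)[0],key=cv2.contourArea);out.append(cv2.minAreaRect(c))
  print(k,[(np.round(o[0],1),np.round(o[1],1),round(o[2],1)) for o in out],tri(('top',*out[0][0]),('side',*out[1][0])))
"
```

```text
red [0.5114 0.2301 0.122 ] [0.4229 0.2277 0.122 ] mid [0.4672 0.2289 0.122 ] len 0.0885437586175402
  proj err px of ideal tops
blue [0.5081 0.2817 0.122 ] [0.4207 0.2768 0.122 ] mid [0.4644 0.2793 0.122 ] len 0.08757279518850969
  proj err px of ideal tops
green [0.5091 0.3861 0.122 ] [0.4221 0.3826 0.122 ] mid [0.4656 0.3843 0.122 ] len 0.08713036254234242
  proj err px of ideal tops
red [(array([185.8, 255.9]), array([14.6, 36.6]), 10.6), (array([286.1, 302.8]), array([46.3, 10.3]), 30.7)] [0.4715 0.2326 0.1038]
blue [(array([165., 258.]), array([32.,  6.]), 90.0), (array([272.5, 323.2]), array([48.1,  9.9]), 31.6)] [0.4659 0.2878 0.1109]
green [(array([128. , 258.5]), array([29.,  4.]), 90.0), (array([238.5, 365. ]), array([49.6, 10. ]), 33.7)] [0.4663 0.3902 0.1109]
```

```bash
python3 -c "
from station import manip
print(manip.sign_off())"
```

```text
the job is handed in; nothing more can be done
None
```

The job is finished and handed in at about 41 s on the robot clock. No verdict was reported.

**What I did**
- **Offcuts and scraper:** I gripped the scraper by its handle, set it on the plate and pushed the two offcuts into the yellow tray. The scraper then went back on its mark.
- **Panels:** I pushed the red, green and blue panels into their own slots until they met the rack base. Peak downward forces read at the base were 53, 32 and 63 N. No yellow panel was present.
- **Regrip:** My first grip on the blue panel was too near its top, so I gripped it again lower before lifting.

**Last checks**
- **Camera pictures:** Both offcuts lie in the tray, the plate is clear, the scraper stands on its mark, and the slide box, bottle and jar look unmoved. The gripper is clear of everything.
- **Panel heights:** The tool stopped within about 1 mm of the expected home height for all three panels.
- **Panel positions:** Panel centres were 1.5 to 5 mm off centre along the slots (limit 12 mm) and about 1 to 3 mm off across them (limit 4 mm). The across figures are about the same size as the camera error.

**What disagreed**
- **Tool tilt:** The tool drifted to roughly 0.15 rad off vertical over the run. I did not measure panel uprightness separately; in the pictures the panels look level.
- **Red band height:** A colour-mask check put the middle of the red panel's band 7 mm lower than the blue and green ones. The mask had merged with the red slot mark, so I did not rely on it.

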